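# Rack a batch of practice plates and change its job ticket

### The arm

A 6-joint arm with a two-finger parallel gripper is mounted at the origin on a cart in front of the work surface, level with it; the furniture and walls round the work are solid. World frame = base frame: x ahead of the robot, y to its left, z up, the work surface at z = 0. Lengths are in mm, angles in degrees, forces in N, time in s.
With the tool pointing down it reaches from about 350 to 850 mm from the base axis. Payload 8.1 kg.
Tool frame: the origin (TCP) lies midway between the tips of the shut fingers; the grasp point (between the pads) lies 19 mm behind it; z points along the fingers, y is the line along which they close (so a half turn about z gives the same grasp; the last joint's range is limited). The gripper opens to 85 mm and grips with 20 to 120 N. Pads are 22 mm wide; open, the fingers measure 114 mm over their backs; the gripper's body (76 mm by 85 mm) begins 54 mm behind the grasp point. The pads swing forward as they close: fully open they stand 13 mm farther back than shut.
Start: joints at [-76.685, 7.471, 85.268, -0, 87.261, -4.893], TCP at [187.507, -569.953, 231.292] pointing down, gripper open.
Joint ranges: [-169.43, 169.43], [-51.17, 129.36], [1.28, 143.12], [-76.62, 256.62], [0, 156.53], [-152.29, 152.29]. Speed limits (degrees/s): [136.94, 136.94, 159.86, 180, 180, 180].

### API

Orientations are given as [roll, pitch, yaw] about the fixed x, y, z axes, in that order (R = Rz(yaw) Ry(pitch) Rx(roll)).
In Python, from bench import r gives the robot as it stands. The module is installed in compiled form; this text tells all that it offers.
- The arm moves only by the tool jog_arm, never from a script. Its argument "rows" is a list of rows, each a list of 2 entries, a list of its own where there are three numbers: the shift along the tool's x, y, z in mm, then the turn, a rotation vector about the tool's x, y, z in rad. A call has 1 to 10 rows; each row is the pose to reach, as a shift and turn from the pose commanded when the call began, along the tool's axes at that moment; what a row does not reach only later rows make up. A row lasts 1/10 s, in which the tool goes at most 50 mm and 8.59 degrees, less where a joint would pass 70% of its speed; a pose out of reach is approached as far as the arm can. A call with a gripper value outside its range is refused whole. "grip" is the finger opening in mm, from 0 to 85.4, set as the call begins (left out, the last holds). The fingers move at their own pace and stop on an object; "force" is the grip in N (left out, the last holds). Time passes only in rows, so rows that repeat a pose let the fingers close. It gives the time, the measured TCP pose, the force, the opening and the grip force at its end, in the units of the state.
- r.sense(): the state, without advancing time (a new reading comes with each control period).
- r.snapshot(name): name is "scene" or "side" or "wrist"; returns (picture, depth): 420x560x3 uint8, blue, green, red; 420x560 float32, mm along the optical axis (not along the pixel's ray), 0 where there is no reading.
- r.camera_params(name): a dict with "fx", "fy", "cx", "cy" (pixels), "pose" (4x4, takes a point from camera to world coordinates); the wrist camera has in their place "tool_from_camera" (4x4, takes a point from camera to tool coordinates, whose origin is the TCP and whose axes are the flange's). Camera axes: x right, y down, z forward; pixel columns grow to the right and rows downward; lengths in mm; the calibration is good to about 2 mm. A picture is of the moment at which its call begins: read the wrist's pose just before it. camera_params takes no time and is no camera call.
- r.hand_in(): hands the job in; it is judged then, once.
The state is a dict: "time": time; "joint_pos": joint angles; "qd": joint speeds; "joint_efforts": joint torques, N m; "tool_pos": TCP position; "tcp_rot": TCP orientation; "ft_force": force on the tool from outside, world axes, zero at the start; "wrist_torque": the same for the moment, N m; "finger_gap": finger opening in mm; "grip_force": force on a finger pad.
Only numpy, scipy, OpenCV 4.12 (cv2) and the standard library are available. Lean on these libraries where they do the work, as an engineer would, in place of code of your own. Each camera call takes 0.05 s, during which the arm holds its last target. There are 200 camera calls.

### The job

First pull the last batch's red ticket out of the spring clip and lay it flat on the middle of the blue mat. Then slide every loose brass plate into free slots of the rack, one to a slot between the copper plates already there, each fully home against the back; only when all are in, push the green ticket into the spring clip, right up to its stop, so that the jaw bites on it. Leave the copper plates home and the other things on the bench where they are.

Things in the scene. Friction and masses are not known exactly. Their poses are not given: they have to be found in the camera images.
- rack: fixed wooden rack, six level slots one above the other, open on its own -x side (roughly towards the robot). Origin: centre of the underside; x points into the slots, z up. Side cheeks at y = +-28 to 34 mm, x = -42.5 to +42.5, top at z = 108; back wall at x = +42.5 mm. Aluminium ledges 4 mm thick reach in to y = +-18 and carry the plates; 10 mm free height between ledges
- rack_slot0 (a point): centre of a 5 mm plate fully home in the lowest slot (0) of the rack: at x = -7.5, y = 0, z = 26.5 mm in the rack's frame; slots 1 to 5 lie 14, 28, 42, 56 and 70 mm higher; the top slot has no ledge above. Axes as the rack's. Plates slide in level along +x; one that is home sticks out 15 mm before the cheeks, flush with its neighbours (last bit: push its rear edge)
- plate_a_mid (a point): loose BRASS engraving practice plate, a flat slab 100 (x) x 50 (y) x 5 mm, about 80 g, lying flat on the worktop; both ends alike; this point is its centre, half-way up; x runs along its length, z is up. There are three or four such plates; an absent one reads None from the start
- plate_b_mid (a point): loose BRASS engraving practice plate, a flat slab 100 (x) x 50 (y) x 5 mm, about 80 g, lying flat on the worktop; both ends alike; this point is its centre, half-way up; x runs along its length, z is up. There are three or four such plates; an absent one reads None from the start
- plate_c_mid (a point): loose BRASS engraving practice plate, a flat slab 100 (x) x 50 (y) x 5 mm, about 80 g, lying flat on the worktop; both ends alike; this point is its centre, half-way up; x runs along its length, z is up. There are three or four such plates; an absent one reads None from the start
- plate_d_mid (a point): loose BRASS engraving practice plate, a flat slab 100 (x) x 50 (y) x 5 mm, about 80 g, lying flat on the worktop; both ends alike; this point is its centre, half-way up; x runs along its length, z is up. There are three or four such plates; an absent one reads None from the start
- racked_0_mid (a point): COPPER plate of the same size (100 x 50 x 5 mm) already home in slot 0 of the rack (0 = lowest); its centre, half-way up. Always there.
- racked_1_mid (a point): COPPER plate of the same size (100 x 50 x 5 mm) already home in slot 1 of the rack (0 = lowest); its centre, half-way up. Exactly one of racked_1, racked_2, racked_3 is there, the others read None from the start.
- racked_2_mid (a point): COPPER plate of the same size (100 x 50 x 5 mm) already home in slot 2 of the rack (0 = lowest); its centre, half-way up. Exactly one of racked_1, racked_2, racked_3 is there, the others read None from the start.
- racked_3_mid (a point): COPPER plate of the same size (100 x 50 x 5 mm) already home in slot 3 of the rack (0 = lowest); its centre, half-way up. Exactly one of racked_1, racked_2, racked_3 is there, the others read None from the start.
- clip: fixed ticket clip. Origin: centre of the underside; x points into the clip, z up; its mouth faces its own -x side (roughly towards the robot). Platform 34 mm wide (y), x = -35 to +30 mm, top at z = 18, on a foot 60 mm wide, 6 mm high; stop at x = +20. Sprung steel jaw 30 mm wide: biting edge at x = -4, upturned lip to x = -28 mm, its end 15 mm above the platform; top of the jaw at z = 51
- clip_home (a point): centre of a ticket fully home in the clip: at x = -20, y = 0, z = 20.5 mm in the clip's frame; axes as the clip's. A ticket slid level along +x over the platform lifts the jaw with its front edge (about 5 to 12 N), and the jaw closes on it by itself; its rear end then sticks out 25 mm beyond the platform. It is pulled out along -x with similar force
- clip_jaw (a joint): opening angle of the sprung jaw, rad: 0 shut and empty, about 0.1 while it bites on a ticket, at most 0.6; the spring closes it
- ticket_old_mid (a point): RED job ticket, a stiff slab 80 (x) x 45 (y) x 5 mm with a paper face, 40 g; this point is its centre, half-way up; x runs along its length, both ends alike. It belongs to the last batch and is held in the clip at the start
- ticket_new_mid (a point): GREEN job ticket, a stiff slab 80 (x) x 45 (y) x 5 mm with a paper face, 40 g; this point is its centre, half-way up; x runs along its length, both ends alike. It lies on the worktop at the start
- mat: fixed flat blue mat, 120 (x) x 100 (y) x 2 mm, on the worktop between rack and clip; origin: centre of its underside
- ring_clamp: bystander: wooden ring clamp, 135 mm long, at the back right
- needle_file: bystander: needle file, 146 mm long, near the front edge
- powder_jar: bystander: small jar, 45 mm wide, 53 mm high
- bench_brush: bystander: bristle brush, 109 x 56 x 44 mm, at the back
- tape_roll: bystander: roll of tape, 48 mm wide, behind the mat
- punch_block: bystander: brass block, 30 mm, at the right

How it is judged (in metres and radians):
On the way, in this order (a step that is already met when the one before it is completed fails the run):
1. the red ticket is out of the clip and lies flat on the blue mat (horizontal distance between ticket_old_mid and mat below 0.03 m and height (world z) of ticket_old_mid below 0.008 m and angle between ticket_old_mid's own z axis and vertical below 0.1 rad), for 0.2 s.
2. every brass plate is fully home in a slot of the rack (x of plate_a_mid in the frame of rack between -0.0125 and -0.001 m and y of plate_a_mid in the frame of rack between -0.006 and 0.006 m and z of plate_a_mid in the frame of rack between 0.022 and 0.1025 m and angle between each of plate_a_mid, plate_b_mid, plate_c_mid, plate_d_mid's own z axis and vertical below 0.15 rad and angle between the x axis of each of plate_a_mid, plate_b_mid, plate_c_mid, plate_d_mid and the x axis of rack, either way round below 0.12 rad and x of plate_b_mid in the frame of rack between -0.0125 and -0.001 m and y of plate_b_mid in the frame of rack between -0.006 and 0.006 m and z of plate_b_mid in the frame of rack between 0.022 and 0.1025 m and x of plate_c_mid in the frame of rack between -0.0125 and -0.001 m and y of plate_c_mid in the frame of rack between -0.006 and 0.006 m and z of plate_c_mid in the frame of rack between 0.022 and 0.1025 m and x of plate_d_mid in the frame of rack between -0.0125 and -0.001 m and y of plate_d_mid in the frame of rack between -0.006 and 0.006 m and z of plate_d_mid in the frame of rack between 0.022 and 0.1025 m), for 0.2 s.
3. the green ticket is in the clip, up to the stop, with the jaw closed on it (x of ticket_new_mid in the frame of clip between -0.026 and -0.012 m and y of ticket_new_mid in the frame of clip between -0.008 and 0.008 m and z of ticket_new_mid in the frame of clip between 0.017 and 0.024 m and angle between ticket_new_mid's own z axis and vertical below 0.12 rad and angle between the x axis of ticket_new_mid and the x axis of clip, either way round below 0.15 rad and value of joint clip_jaw above 0.05 rad), for 0.2 s.
At the end, for the whole second after the job is handed in: Red ticket flat on the mat, within 30 mm of its centre; all brass and copper plates level in slots, within 5 mm of the back wall, 6 mm of the middle, 0.12 rad of square; green ticket level in the clip, within 6 mm of the stop, 8 mm of the middle, 0.15 rad of square, bitten by the jaw (all of step 1 and all of step 2 and all of step 3 and x of racked_0_mid in the frame of rack between -0.0125 and -0.001 m and y of racked_0_mid in the frame of rack between -0.006 and 0.006 m and z of racked_0_mid in the frame of rack between 0.022 and 0.1025 m and angle between each of racked_0_mid, racked_1_mid, racked_2_mid, racked_3_mid's own z axis and vertical below 0.15 rad and angle between the x axis of each of racked_0_mid, racked_1_mid, racked_2_mid, racked_3_mid and the x axis of rack, either way round below 0.12 rad and x of racked_1_mid in the frame of rack between -0.0125 and -0.001 m and y of racked_1_mid in the frame of rack between -0.006 and 0.006 m and z of racked_1_mid in the frame of rack between 0.022 and 0.1025 m and x of racked_2_mid in the frame of rack between -0.0125 and -0.001 m and y of racked_2_mid in the frame of rack between -0.006 and 0.006 m and z of racked_2_mid in the frame of rack between 0.022 and 0.1025 m and x of racked_3_mid in the frame of rack between -0.0125 and -0.001 m and y of racked_3_mid in the frame of rack between -0.006 and 0.006 m and z of racked_3_mid in the frame of rack between 0.022 and 0.1025 m); the robot touches nothing.
It fails at once if a bystander is pushed more than 30 mm from its place (distance of any of ring_clamp, needle_file, powder_jar, bench_brush, tape_roll, punch_block from where it was at the start of the episode above 0.03 m).
It fails at once if a copper plate is drawn more than 20 mm out of its place (distance of any of racked_0_mid, racked_1_mid, racked_2_mid, racked_3_mid from where it was at the start of the episode above 0.02 m).
Of plate_a, plate_b, plate_c, plate_d only 3 to 4 are there at a start; the rules pass over those that are not, and their reading is None.
Of racked_1, racked_2, racked_3 only 1 to 1 are there at a start; the rules pass over those that are not, and their reading is None.
At some moment in a run one of ticket_new may be knocked a few centimetres aside while the robot is not near it.
Once in a run the grip may slacken for a moment while it holds something.
It also fails if it takes over 200 s, if anything falls off the work surface, if the arm or the gripper's body presses on something with over 40 N, if the wrist force passes 120 N, or if a joint passes its speed limit or range.

## Working session

There is one attempt and no reset: what is moved stays moved. The work goes in short steps, Python scripts to look and compute and a tool call to move; the robot and the scene stay as the last step left them, time stands still between calls to the robot, and variables do not carry over. Pictures are saved under pics/ and viewed, at most 14 in all, crops included, and the job is handed in when it is done.

Besides the shell and the picture viewer there is one more tool, called as name(argument=value, ...), one argument or row to a line, values as JSON. jog_arm: Moves the arm, as the interface text tells. Its arguments: {"type":"object","properties":{"rows":{"type":"array"},"grip":{"type":"number"},"force":{"type":"number"}},"required":["rows"]}

```bash
mkdir -p pics; cat > h.py <<'E'
import numpy as np, cv2
from bench import r
from scipy.spatial.transform import Rotation as R
def T():
    s=r.sense(); M=np.eye(4); M[:3,:3]=R.from_euler('xyz',s['tcp_rot'],degrees=True).as_matrix(); M[:3,3]=s['tool_pos']; return M,s
def snap(n):
    M,s=T(); p,d=r.snapshot(n); c=r.camera_params(n)
    P=c['pose'] if 'pose' in c else M@np.array(c['tool_from_camera'])
    np.savez('%s.npz'%n,p=p,d=d,P=P,k=[c['fx'],c['fy'],c['cx'],c['cy']]); return p,d,np.array(P),c
def cloud(n):
    z=np.load('%s.npz'%n); fx,fy,cx,cy=z['k']; d=z['d']; v,u=np.mgrid[:d.shape[0],:d.shape[1]]
    X=np.stack([(u-cx)*d/fx,(v-cy)*d/fy,d],-1)@z['P'][:3,:3].T+z['P'][:3,3]; X[d==0]=np.nan
    return z['p'],X
E
python3 - <<'E'
from h import *
print(r.sense())
for n in('scene','side','wrist'):
    p,d,P,c=snap(n); cv2.imwrite(f'pics/{n}0.png',p if n!='scene' else cv2.resize(p,(800,600))); print(n,P.round(2).tolist(),c['fx'],c['cx'],c['cy'])
E
```

```text
{'time': 0.0, 'joint_pos': array([-7.66845356e+01,  7.51527695e+00,  8.53286581e+01,  3.80577783e-04,
        8.72625225e+01, -4.89237094e+00]), 'qd': array([ 0.00598751,  0.01986001, -0.01435838, -0.1387351 ,  0.01244846,
       -0.01624458]), 'joint_efforts': array([-6.80012236e-04, -5.69399142e+01, -5.00546372e+01, -1.43282045e-04,
        1.46481363e-02,  2.65867192e-05]), 'tool_pos': array([ 187.3821008 , -569.41025805,  230.24863583]), 'tcp_rot': array([-1.79893963e+02, -9.45787305e-03,  1.82078080e+01]), 'ft_force': array([0.14936144, 0.24865396, 0.25157476]), 'wrist_torque': array([-0.02546993, -0.0393409 , -0.03161835]), 'grip_force': 0.0, 'finger_gap': 85.50360174808657}
scene [[-0.65, -0.51, 0.57, 19.31], [-0.76, 0.44, -0.48, 520.14], [-0.01, -0.74, -0.67, 759.35], [0.0, 0.0, 0.0, 1.0]] 499.41408553056203 281.664928868776 208.25252291516463
side [[0.99, -0.08, 0.11, 490.94], [-0.13, -0.53, 0.84, -733.3], [-0.01, -0.84, -0.54, 547.08], [0.0, 0.0, 0.0, 1.0]] 397.2319421911966 284.00319196489625 209.96951193144068
wrist [[0.31, -0.91, -0.27, 255.34], [-0.95, -0.3, -0.09, -546.82], [-0.0, 0.28, -0.96, 373.86], [0.0, 0.0, 0.0, 1.0]] 351.3498007352634 283.48306136175887 206.90901161990257
```

View pics/scene0.png

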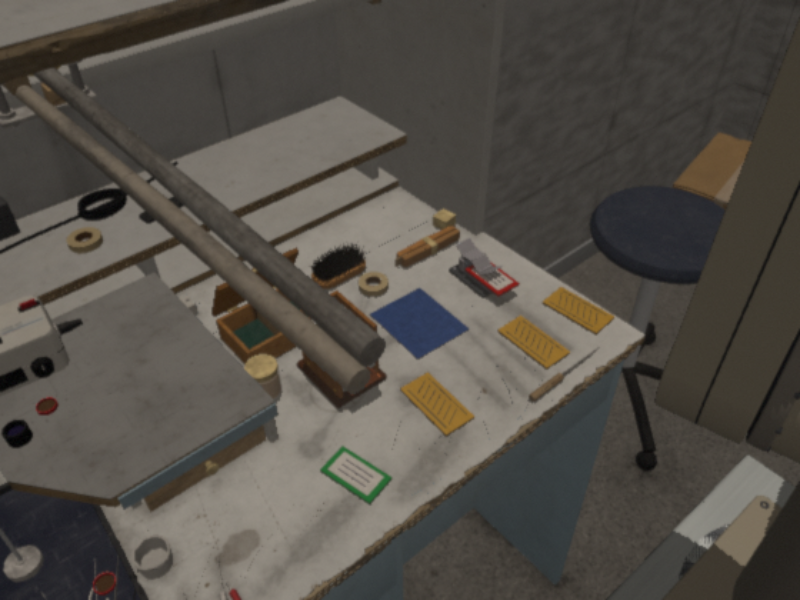

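View pics/side0.png

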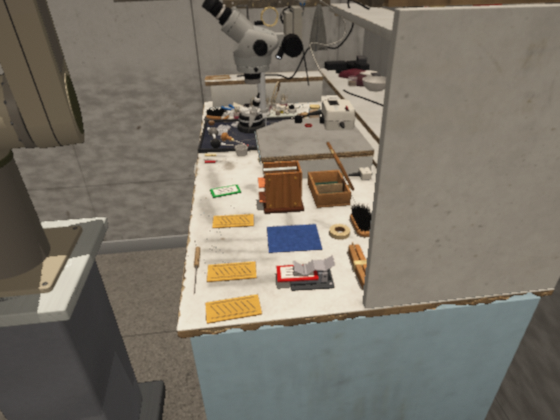

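Scene (800x600): brass plates at (578,310), (534,340) and (437,403); green ticket (357,473), red ticket in clip (490,275), mat (420,322). The rack is mostly hidden behind two poles near (350,370). The side view shows the rack at (283,187), with a copper edge at (262,195).

```bash
cat >> h.py <<'E'
def blobs(n,lo,hi,zr=(-20,60),amin=60,box=None):
    p,X=cloud(n); h=cv2.cvtColor(p,cv2.COLOR_BGR2HSV)
    m=cv2.inRange(h,np.array(lo),np.array(hi))>0
    m&=(X[...,2]>zr[0])&(X[...,2]<zr[1])&(X[...,0]>100)&(X[...,0]<900)
    m=cv2.morphologyEx(m.astype(np.uint8),cv2.MORPH_CLOSE,np.ones((5,5)))
    k,l,st,ce=cv2.connectedComponentsWithStats(m)
    for i in range(1,k):
        if st[i,4]<amin: continue
        Y=X[(l==i)]; Y=Y[np.isfinite(Y).all(1)]; z=np.median(Y[:,2]); Y=Y[abs(Y[:,2]-z)<6]
        q=cv2.minAreaRect(Y[:,:2].astype(np.float32))
        print(n,lo[0],'px',ce[i].round().tolist(),'n',len(Y),'rect',np.round(q[0],1),np.round(q[1],1),round(q[2],1),'z',np.round([z],1))
E
python3 - <<'E'
from h import *
for n in('scene','side'):
    for nm,lo,hi in(('brass',(15,120,90),(28,255,255)),('green',(50,100,50),(80,255,255)),('blue',(105,120,50),(125,255,255)),('red',(0,170,90),(5,255,255)),('red2',(174,150,90),(180,255,255)),('wood',(5,90,40),(14,255,255))):
        print(nm); blobs(n,lo,hi,(-20,140))
z=np.load('side.npz')
p,X=cloud('scene')
for u,v in[(350,370),(375,350),(250,280),(60,110),(100,100),(180,200)]:
    print('pole',X[int(v*.7),int(u*.7)].round())
p,X=cloud('side')
for u,v in[(345,165),(400,160),(450,150),(375,200),(390,60),(550,20),(550,280)]: print('shelf',X[v,u].round())
c=p[145:225,235:305]; cv2.imwrite('pics/rack1.png',cv2.resize(c,None,fx=7.4,fy=7.4,interpolation=2))
E
```

```text
brass
scene 15 px [300.0, 169.0] n 257 rect [ 719.7 -130.1] [ 26.2 122.1] 0.7 z [18.3]
scene 15 px [405.0, 217.0] n 703 rect [ 459.5 -201.1] [100.7  53.6] 3.7 z [3.5]
scene 15 px [374.0, 239.0] n 806 rect [ 458.9 -100.1] [ 56.2 100.9] 87.9 z [3.6]
scene 15 px [178.0, 240.0] n 77 rect [688.6 226.3] [64.8 33.4] 55.7 z [39.2]
scene 15 px [306.0, 282.0] n 1023 rect [466.4  87.9] [ 50.6 100.4] 86.2 z [4.1]
green
scene 50 px [249.0, 334.0] n 305 rect [448.  240.5] [78.9 45.5] 13.1 z [4.2]
blue
scene 105 px [271.0, 224.0] n 120 rect [625.8  28.7] [32.  65.9] 85.4 z [1.]
red
scene 0 px [344.0, 198.0] n 87 rect [ 581.2 -127.4] [84.4 37.1] 24.0 z [21.3]
red2
wood
scene 5 px [312.0, 165.0] n 136 rect [ 720.3 -166.6] [27.8 54.6] 2.2 z [17.6]
scene 5 px [290.0, 177.0] n 184 rect [721.4 -94. ] [28.4 54.5] 0.3 z [17.1]
scene 5 px [242.0, 204.0] n 152 rect [756.8  30.2] [89.3 30.5] 70.7 z [15.]
scene 5 px [168.0, 224.0] n 268 rect [725.9 218.5] [96.5 59.8] 0.2 z [35.9]
scene 5 px [227.0, 267.0] n 282 rect [593.9 188.3] [104.1  30.3] 11.2 z [11.3]
scene 5 px [262.0, 263.0] n 77 rect [542.5 135. ] [19
[... 1292 characters left out ...]

side 5 px [331.0, 186.0] n 300 rect [727.9 197.7] [173.  96.] 85.5 z [28.6]
side 5 px [281.0, 186.0] n 239 rect [596.8 197.3] [173.3 108. ] 83.3 z [68.4]
side 5 px [359.0, 228.0] n 116 rect [756.5   9.9] [21.3 82.9] 15.5 z [11.8]
side 5 px [356.0, 252.0] n 145 rect [723.9 -98. ] [49.  24.6] 89.2 z [19.8]
side 5 px [361.0, 274.0] n 108 rect [ 720.  -165.5] [19.9 50.2] 0.5 z [18.2]
pole [232. 379. 478.]
pole [229. 364. 486.]
pole [328. 380. 479.]
pole [1079.  281.  264.]
pole [1081.  221.  258.]
pole [423. 377. 486.]
shelf [799. 279.  35.]
shelf [ 723. -238.  298.]
shelf [ 797. -238.  308.]
shelf [ 696. -231.  229.]
shelf [ 693. -228.  435.]
shelf [ 890. -238.  477.]
shelf [1062. -239.   22.]
```

View pics/rack1.png

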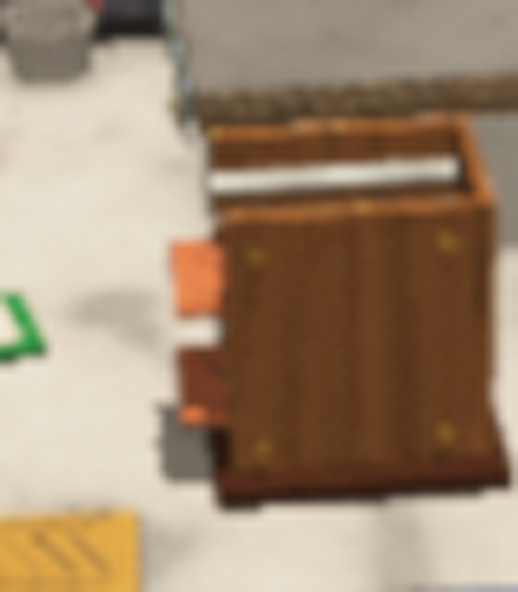

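jog_arm(
  rows=[
    [[62,-55,-13],[0,0,-0.35]],
    [[124,-110,-25],[0,0,-0.7]],
    [[186,-165,-38],[0,0,-1.05]],
    [[247,-218,-50],[0,0,-1.4]],
    [[247,-218,-50],[0,0,-1.4]],
    [[247,-218,-50],[0,0,-1.4]],
    [[247,-218,-50],[0,0,-1.4]],
    [[247,-218,-50],[0,0,-1.4]],
    [[247,-218,-50],[0,0,-1.4]],
    [[247,-218,-50],[0,0,-1.4]],
  ],
  grip=85,
)

```text
time: 1.15
tool_pos: [354.2, -285.1, 281.2]
tcp_rot: [-180.0, -0.0, 98.8]
ft_force: [-0.4, -0.1, 0.4]
finger_gap: 85.0
grip_force: 0.0
```

jog_arm(
  rows=[
    [[257,206,-50],[0,0,-1.424]],
    [[257,206,-50],[0,0,-1.424]],
    [[257,206,-50],[0,0,-1.424]],
    [[257,206,-50],[0,0,-1.424]],
    [[257,206,-50],[0,0,-1.424]],
    [[257,206,-50],[0,0,-1.424]],
    [[257,206,-50],[0,0,-1.424]],
    [[257,206,-50],[0,0,-1.424]],
    [[257,206,-50],[0,0,-1.424]],
    [[257,206,-50],[0,0,-1.424]],
  ],
)

```text
time: 2.15
tool_pos: [520.1, -0.7, 330.9]
tcp_rot: [180.0, -0.0, -179.6]
ft_force: [-0.4, 0.5, 0.4]
finger_gap: 85.0
grip_force: 0.0
```

```bash
python3 - <<'E'
from h import *
print(r.sense()['tool_pos'],r.sense()['tcp_rot'])
p,d,P,c=snap('wrist'); cv2.imwrite('pics/w1.png',cv2.resize(p,(800,600))); print(P.round(2).tolist())
for nm,lo,hi in(('brass',(15,120,60),(28,255,255)),('green',(50,100,50),(80,255,255)),('blue',(105,120,40),(125,255,255)),('red',(0,170,90),(5,255,255)),('wood',(5,90,40),(14,255,255))):
    blobs('wrist',lo,hi,(-20,140),150)
E
```

```text
[520.13515717  -0.72151787 330.8502774 ] [ 1.79997465e+02 -4.89012548e-02 -1.79591001e+02]
[[-0.01, 0.96, 0.28, 447.53], [1.0, 0.01, 0.0, -0.9], [-0.0, 0.28, -0.96, 474.44], [0.0, 0.0, 0.0, 1.0]]
wrist 15 px [126.0, 111.0] n 2987 rect [ 459.8 -203.7] [98.4 49.8] 4.9 z [5.9]
wrist 15 px [206.0, 111.0] n 3006 rect [ 459.3 -100.7] [49.6 98.4] 88.6 z [5.8]
wrist 15 px [350.0, 118.0] n 2918 rect [466.6  85.5] [48.9 98.9] 86.9 z [5.8]
wrist 15 px [447.0, 282.0] n 54 rect [689.3 235.7] [32.4 13.8] 34.9 z [31.4]
wrist 15 px [213.0, 296.0] n 287 rect [717.  -98.1] [22.5 55.5] 6.4 z [20.6]
wrist 50 px [467.0, 103.0] n 642 rect [448.6 237.4] [77.4 44.4] 12.7 z [5.6]
wrist 0 px [182.0, 202.0] n 364 rect [ 587.5 -143.1] [43.2 77.8] 86.9 z [23.8]
wrist 5 px [400.0, 239.0] n 2528 rect [586.4 146.6] [ 63.3 101.8] 88.7 z [71.1]
wrist 5 px [217.0, 297.0] n 633 rect [722.5 -96.9] [53.8 26.9] 87.3 z [20.3]
wrist 5 px [297.0, 317.0] n 451 rect [759.2  20.8] [25.2 91.6] 3.7 z [15.1]
wrist 5 px [387.0, 350.0] n 75 rect [737.7 130.8] [11.3 35. ] 10.7 z [108.1]
```

View pics/w1.png

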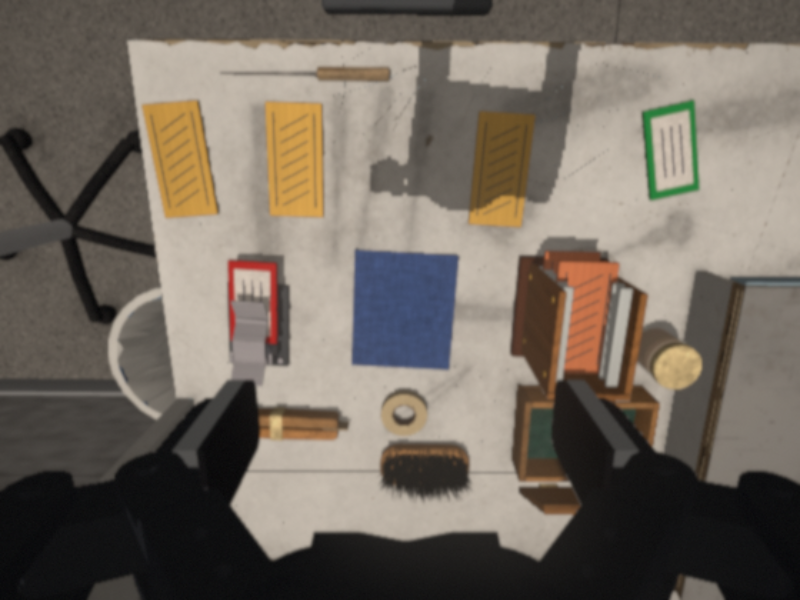

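The wrist view shows all three plates and the red ticket in the clip at (252,300). The rack is at (580,320), with copper on top in a middle slot. I'm moving above the red ticket's rear end.

jog_arm(
  rows=[
    [[-39,-141,240],[0,0,0.068]],
    [[-39,-141,240],[0,0,0.068]],
    [[-39,-141,240],[0,0,0.068]],
    [[-39,-141,240],[0,0,0.068]],
    [[-39,-141,240],[0,0,0.068]],
    [[-39,-141,240],[0,0,0.068]],
    [[-39,-141,240],[0,0,0.068]],
    [[-39,-141,240],[0,0,0.068]],
  ],
  grip=70,
)

```text
time: 3.0
tool_pos: [558.6, -142.1, 91.0]
tcp_rot: [180.0, -0.1, 176.0]
ft_force: [-0.1, -0.4, 1.0]
finger_gap: 69.7
grip_force: 0.0
```

```bash
python3 - <<'E'
from h import *
print(r.sense()['tool_pos'],r.sense()['tcp_rot'])
p,d,P,c=snap('wrist'); cv2.imwrite('pics/w2.png',p)
blobs('wrist',(0,150,60),(6,255,255),(0,60),150); blobs('wrist',(105,120,40),(125,255,255),(-10,10),150)
E
```

```text
[ 558.6307645  -142.11903582   90.98528124] [ 1.79955912e+02 -9.59889921e-02  1.76002960e+02]
wrist 0 px [284.0, 250.0] n 2208 rect [ 587.6 -143.9] [44.6 79.7] 86.4 z [23.8]
wrist 105 px [488.0, 246.0] n 17783 rect [602.3  -1.7] [ 98.4 117. ] 86.9 z [2.7]
```

View pics/w2.png

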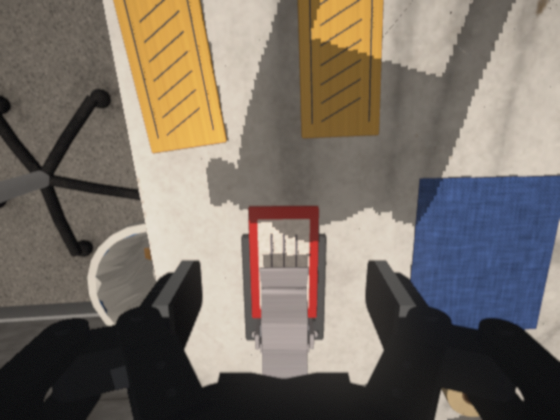

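The ticket spans columns 249–319 and sits centred between the fingers (200–370), so I'm descending and gripping.

jog_arm(
  rows=[
    [[0,0,40],[0,0,0]],
    [[0,0,70],[0,0,0]],
    [[0,0,79],[0,0,0]],
    [[0,0,79],[0,0,0]],
  ],
)

```text
time: 3.45
tool_pos: [559.1, -141.5, 12.6]
tcp_rot: [180.0, -0.0, 176.2]
ft_force: [-0.4, -0.2, -0.4]
finger_gap: 70.1
grip_force: 0.0
```

jog_arm(
  rows=[
    [[0,0,0],[0,0,0]],
    [[0,0,0],[0,0,0]],
    [[0,0,0],[0,0,0]],
    [[0,0,0],[0,0,0]],
    [[0,0,0],[0,0,0]],
    [[0,0,0],[0,0,0]],
  ],
  grip=40,
  force=60,
)

```text
time: 4.05
tool_pos: [561.3, -142.7, 15.5]
tcp_rot: [-180.0, 0.2, 176.1]
ft_force: [-2.0, 1.9, 9.2]
finger_gap: 42.8
grip_force: 59.7
```

```bash
python3 - <<'E'
from h import *
s=r.sense();print(s['tool_pos'],s['tcp_rot'],s['ft_force'],s['wrist_torque'],s['finger_gap'])
p,d,P,c=snap('wrist'); cv2.imwrite('pics/w3.png',p)
E
```

```text
[ 561.27369751 -142.70637346   15.49643798] [-179.95503153    0.24116001  176.11553006] [-1.97168425  1.8930744   9.19427846] [0.34716469 0.42091921 0.04594807] 42.81789106227185
```

View pics/w3.png

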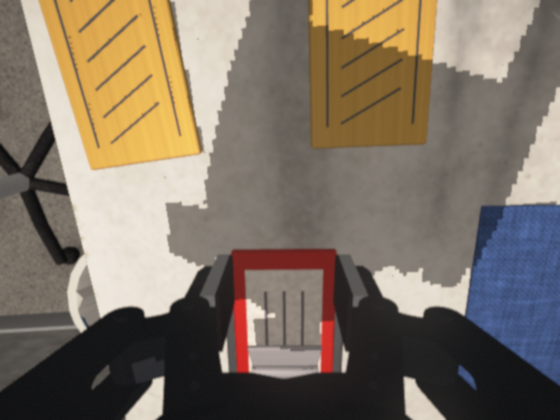

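It holds the ticket, so I'm pulling along the clip's -x.

jog_arm(
  rows=[
    [[5,0,-3],[0,0,0]],
    [[12,0,-3],[0,0,0]],
    [[22,0,-3],[0,0,0]],
    [[35,0,-3],[0,0,0]],
    [[50,0,-3],[0,0,0]],
    [[65,0,-4],[0,0,0]],
    [[80,0,-6],[0,0,0]],
    [[90,0,-20],[0,0,0]],
    [[90,0,-50],[0,0,0]],
    [[90,0,-50],[0,0,0]],
  ],
)

```text
time: 5.1
tool_pos: [470.7, -137.1, 66.0]
tcp_rot: [-179.9, 0.3, 176.1]
ft_force: [-0.1, -1.0, 0.6]
finger_gap: 42.6
grip_force: 61.6
```

```bash
python3 - <<'E'
from h import *
s=r.sense();print(s['tool_pos'],s['tcp_rot'],s['ft_force'],s['wrist_torque'],s['finger_gap'])
p,d,P,c=snap('wrist'); cv2.imwrite('pics/w4.png',p); blobs('wrist',(0,150,60),(6,255,255),(0,140),150)
E
```

```text
[ 470.71823476 -137.12732089   65.95356244] [-179.89579709    0.28456661  176.09289147] [-0.06772651 -1.00355603  0.61318915] [-0.02673789 -0.05962844 -0.0182253 ] 42.641822507578475
wrist 0 px [284.0, 292.0] n 4112 rect [ 487.5 -138.2] [44.8 62.1] 85.8 z [74.2]
```

View pics/w4.png

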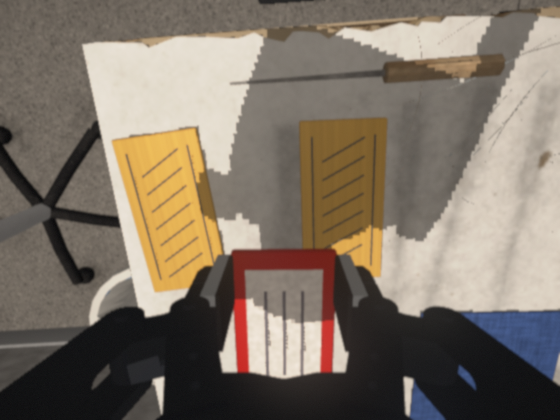

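The ticket is held straight (front edge at row 250). I'm carrying it to the mat.

jog_arm(
  rows=[
    [[-24,36,0],[0,0,0]],
    [[-48,72,0],[0,0,0]],
    [[-72,108,0],[0,0,0]],
    [[-96,144,0],[0,0,0]],
    [[-96,144,30],[0,0,0]],
    [[-96,144,55],[0,0,0]],
    [[-96,144,63],[0,0,0]],
    [[-96,144,64],[0,0,0]],
    [[-96,144,64],[0,0,0]],
  ],
)

```text
time: 6.05
tool_pos: [573.5, 1.9, 0.2]
tcp_rot: [179.9, -0.2, 176.1]
ft_force: [-17.3, 5.4, 31.3]
finger_gap: 43.1
grip_force: 79.4
```

jog_arm(
  rows=[
    [[0,0,-2],[0,0,0]],
    [[0,0,-3],[0,0,0]],
    [[0,0,-3],[0,0,0]],
  ],
)

```text
time: 6.35
tool_pos: [574.2, 0.8, 0.7]
tcp_rot: [-180.0, -0.1, 176.1]
ft_force: [-0.0, 0.2, 0.0]
finger_gap: 42.4
grip_force: 61.6
```

jog_arm(
  rows=[
    [[0,0,0],[0,0,0]],
    [[0,0,0],[0,0,0]],
    [[0,0,0],[0,0,0]],
    [[0,0,-10],[0,0,0]],
    [[0,0,-50],[0,0,0]],
    [[0,0,-100],[0,0,0]],
    [[0,0,-150],[0,0,0]],
    [[0,0,-150],[0,0,0]],
  ],
  grip=75,
)

```text
time: 7.15
tool_pos: [580.3, 0.6, 161.7]
tcp_rot: [-180.0, 0.9, 176.1]
ft_force: [1.5, -0.6, 0.3]
finger_gap: 74.9
grip_force: 0.0
```

```bash
python3 - <<'E'
from h import *
s=r.sense();print(s['tool_pos'],s['tcp_rot'],s['ft_force'],s['finger_gap'])
p,d,P,c=snap('wrist')
for n in('wrist','side'):
    if n=='side': snap(n)
    for lo,hi in (((0,150,60),(6,255,255)),((15,120,60),(28,255,255)),((105,120,40),(125,255,255)),((50,100,50),(80,255,255))): blobs(n,lo,hi,(-3,30),150)
E
```

```text
[5.80348689e+02 5.70777761e-01 1.61688046e+02] [-179.98378329    0.87109397  176.11991929] [ 1.48879524 -0.61122299  0.29822168] 74.85131013249712
wrist 0 px [284.0, 203.0] n 1230 rect [600.   -0.7] [42.9 77.7] 86.3 z [7.8]
wrist 15 px [25.0, 66.0] n 5738 rect [ 465.2 -205. ] [87.6 55.4] 4.0 z [6.]
wrist 15 px [145.0, 54.0] n 6983 rect [ 467.9 -100.6] [50.1 81.2] 88.3 z [5.9]
wrist 15 px [382.0, 51.0] n 6554 rect [478.5  84.9] [49.6 75.4] 86.6 z [5.8]
wrist 15 px [438.0, 287.0] n 110 rect [680.6 135.6] [ 2.1 17.4] 1.0 z [18.5]
wrist 15 px [547.0, 322.0] n 267 rect [722.7 239.7] [ 3.1 38.8] 89.5 z [21.4]
wrist 15 px [202.0, 332.0] n 519 rect [717.7 -88.2] [37.7 16.7] 89.4 z [20.]
wrist 15 px [322.0, 356.0] n 313 rect [752.8  30.7] [56.8  8.3] 86.9 z [15.1]
wrist 50 px [558.0, 23.0] n 183 rect [470.2 220.3] [42.6  3.1] 11.5 z [4.4]
side 15 px [233.0, 221.0] n 491 rect [467.   85.5] [ 52.5 100.3] 86.1 z [5.6]
side 15 px [358.0, 261.0] n 284 rect [ 721.8 -130.7] [116.1  23.4] 86.4 z [20.1]
side 15 px [231.0, 271.0] n 797 rect [ 460.1 -102.3] [49.7 98.1] 88.1 z [5.4]
side 15 px [232.0, 308.0] n 1103 rect [ 460.1 -206.1] [98.9 49.9] 4.1 z [5.2]
side 105 px [294.0, 240.0] n 602 rect [603.4  -4.6] [ 95.2 114.2] 86.2 z [2.5]
```

The red ticket is flat near the mat centre, at (600,-0.7). Next I'm looking at the rack.

jog_arm(
  rows=[
    [[33,40,-20],[0,0,0]],
    [[66,80,-40],[0,0,0]],
    [[100,120,-40],[0,0,0]],
    [[101,158,-40],[0,0,0]],
    [[101,158,-40],[0,0,0]],
    [[101,158,-40],[0,0,0]],
    [[101,158,-40],[0,0,0]],
  ],
)

```text
time: 7.95
tool_pos: [484.5, 164.6, 190.1]
tcp_rot: [-179.9, -0.1, 176.1]
ft_force: [0.4, -1.2, 0.4]
finger_gap: 75.2
grip_force: 0.0
```

```bash
python3 - <<'E'
from h import *
s=r.sense();print(s['tool_pos'],s['tcp_rot'],s['ft_force'],s['finger_gap'])
p,d,P,c=snap('wrist'); cv2.imwrite('pics/w5.png',cv2.resize(p,(800,600)))
p,X=cloud('wrist'); h=cv2.cvtColor(p,cv2.COLOR_BGR2HSV)
c=(h[...,0]<=13)&(h[...,1]>130)&(h[...,2]>120)&(X[...,1]>100)&(X[...,1]<260)&(X[...,0]>480)&(X[...,0]<680)
print(np.histogram(X[c][:,2],bins=np.arange(0,120,4)))
t=(X[...,2]>104)&(X[...,2]<114)&(X[...,0]>480)&(X[...,0]<680)&(X[...,1]>80)&(X[...,1]<260)
k,l,st,ce=cv2.connectedComponentsWithStats(t.astype(np.uint8))
for i in range(1,k):
    if st[i,4]>80:
        q=cv2.minAreaRect(X[l==i][:,:2].astype(np.float32)); print(st[i,4],np.round(q[0],1),np.round(q[1],1),round(q[2],1),X[l==i][:,2].mean().round(1))
E
```

```text
[484.48142547 164.63955407 190.12781235] [-1.79940690e+02 -1.06487486e-01  1.76102747e+02] [ 0.36431134 -1.19658123  0.35085167] 75.15249154573189
(array([   0,    0,    2,    0,    0,    0,    1,   32,    0,    0,    0,
          0,    1,    2,    0,    0,    0, 2587, 1693,    0,    0,    0,
          0,    0,    0,    0,   61,  582,    0]), array([  0,   4,   8,  12,  16,  20,  24,  28,  32,  36,  40,  44,  48,
        52,  56,  60,  64,  68,  72,  76,  80,  84,  88,  92,  96, 100,
       104, 108, 112, 116]))
589 [582.3 180.7] [ 6.1 62.1] 88.7 108.4
594 [580.3 118.8] [ 6.3 60.4] 88.6 108.3
```

View pics/w5.png

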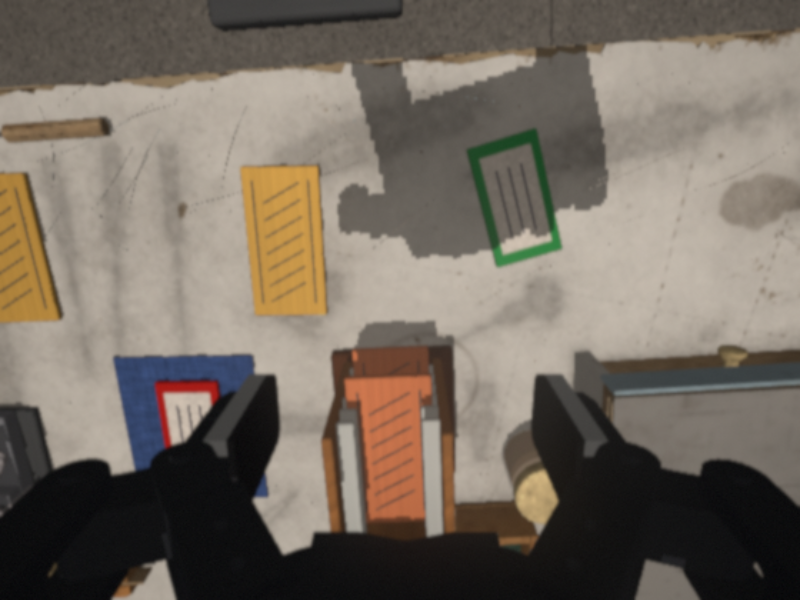

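The copper top at z≈72 means copper is in slot 3. Cheek tops put the rack axis at y≈149.7 with yaw about -1.35° and its front at x≈550.7. I'll use slots 2, 4 and 5, starting with the plate nearest the rack into slot 2.

jog_arm(
  rows=[
    [[16,-27,40],[0,0,0]],
    [[33,-54,80],[0,0,-0.012]],
    [[49,-81,120],[0,0,-0.012]],
    [[49,-81,150],[0,0,-0.012]],
    [[49,-81,150],[0,0,-0.012]],
    [[49,-81,150],[0,0,-0.012]],
  ],
  grip=65,
)

```text
time: 8.6
tool_pos: [430.6, 87.2, 41.6]
tcp_rot: [-180.0, -0.1, 176.7]
ft_force: [-0.4, 1.4, 0.8]
finger_gap: 64.7
grip_force: 0.0
```

```bash
python3 - <<'E'
from h import *
s=r.sense();print(s['tool_pos'],s['tcp_rot'],s['ft_force'],s['finger_gap'])
p,d,P,c=snap('wrist'); cv2.imwrite('pics/w6.png',p)
blobs('wrist',(15,100,40),(28,255,255),(-3,30),150)
E
```

```text
[430.64077305  87.16492261  41.63568029] [-1.79992989e+02 -6.07303581e-02  1.76690184e+02] [-0.42800097  1.38092046  0.80030867] 64.71715287569131
wrist 15 px [41.0, 175.0] n 1374 rect [385.8 -34.3] [40.1  9.3] 89.6 z [11.2]
wrist 15 px [285.0, 291.0] n 13253 rect [468.2  85.7] [ 49.7 104.5] 86.7 z [5.9]
wrist 15 px [8.0, 329.0] n 1381 rect [473.3 -77.8] [13.2 70.9] 76.5 z [5.6]
```

View pics/w6.png

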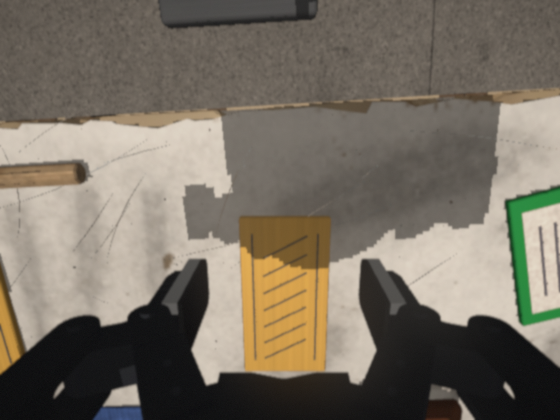

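The plate is centred between the fingers, with its rear edge at row 216. Descending.

jog_arm(
  rows=[
    [[0,0,25],[0,0,0]],
    [[0,0,38],[0,0,0]],
    [[0,0,42],[0,0,0]],
    [[0,0,43],[0,0,0]],
    [[0,0,43],[0,0,0]],
  ],
  grip=60,
)

```text
time: 9.15
tool_pos: [431.1, 88.2, -1.0]
tcp_rot: [180.0, 0.0, 176.8]
ft_force: [0.0, -0.4, 0.6]
finger_gap: 60.3
grip_force: 0.0
```

jog_arm(
  rows=[
    [[0,0,0],[0,0,0]],
    [[0,0,0],[0,0,0]],
    [[0,0,0],[0,0,0]],
    [[0,0,0],[0,0,0]],
    [[0,0,0],[0,0,0]],
  ],
  grip=42,
  force=70,
)

```text
time: 9.65
tool_pos: [431.4, 88.1, -0.1]
tcp_rot: [180.0, 0.1, 176.8]
ft_force: [-5.0, -1.4, 10.9]
finger_gap: 46.5
grip_force: 70.0
```

jog_arm(
  rows=[
    [[0,0,-5],[0,0,0]],
    [[0,0,-15],[0,0,0]],
    [[0,0,-35],[0,0,0]],
    [[0,0,-60],[0,0,0]],
    [[0,0,-60],[0,0,0]],
  ],
)

```text
time: 10.15
tool_pos: [433.5, 88.3, 62.6]
tcp_rot: [179.9, 0.4, 176.8]
ft_force: [0.9, 0.2, -0.5]
finger_gap: 46.2
grip_force: 71.8
```

```bash
python3 - <<'E'
from h import *
s=r.sense();print(s['tool_pos'],s['tcp_rot'],s['ft_force'],s['wrist_torque'],s['finger_gap'])
p,d,P,c=snap('wrist'); cv2.imwrite('pics/w7.png',p)
blobs('wrist',(15,100,40),(28,255,255),(40,90),150)
p,X=cloud('wrist'); h=cv2.cvtColor(p,cv2.COLOR_BGR2HSV)
m=(cv2.inRange(h,(15,100,40),(28,255,255))>0)&(X[...,2]>40); Y=X[m]
A=np.c_[Y[:,:2]-Y[:,:2].mean(0),np.ones(len(Y))]; print(np.linalg.lstsq(A,Y[:,2],rcond=None)[0], Y[:,0].min(),Y[:,0].max())
E
```

```text
[433.54682313  88.26333918  62.5960226 ] [179.9435226    0.39099545 176.80509295] [ 0.94403772  0.18104145 -0.5051699 ] [-0.0139852   0.02173882  0.02448274] 46.183733611541534
wrist 15 px [283.0, 308.0] n 13854 rect [453.   87.1] [49.6 69.4] 86.6 z [68.3]
[-1.35508588e-01  2.84321239e-02  7.02862965e+01] 417.2242422570487 487.6686555846464
```

```bash
cat >> h.py <<'E'
def held(lo=(15,100,40),hi=(28,255,255),zmin=40):
    p,X=cloud('wrist'); h=cv2.cvtColor(p,cv2.COLOR_BGR2HSV)
    m=((cv2.inRange(h,np.array(lo),np.array(hi))>0)&(X[...,2]>zmin)).astype(np.uint8)
    k,l,st,ce=cv2.connectedComponentsWithStats(m); i=1+st[1:,4].argmax(); m=cv2.erode((l==i).astype(np.uint8),np.ones((7,7)))>0; Y=X[m]
    q=cv2.minAreaRect(X[l==i][:,:2].astype(np.float32)); print('rect',np.round(q[0],1),np.round(q[1],1),round(q[2],1))
    for a in np.arange(Y[:,0].min(),Y[:,0].max(),10):
        b=(Y[:,0]>=a)&(Y[:,0]<a+10); print(round(a),np.median(Y[b],0).round(1),b.sum())
E
python3 -c "
from h import *
held()"
```

```text
rect [453.   87.1] [49.6 69.4] 86.6
418 [423.7  90.9  68.4] 1476
428 [433.1  87.5  68.4] 1465
438 [442.8  86.2  68.3] 1363
448 [453.4  86.2  68.3] 1420
458 [463.3  87.   68.3] 1224
468 [473.   86.7  68.3] 1504
478 [481.1  88.   68.2] 767
```

View pics/w7.png

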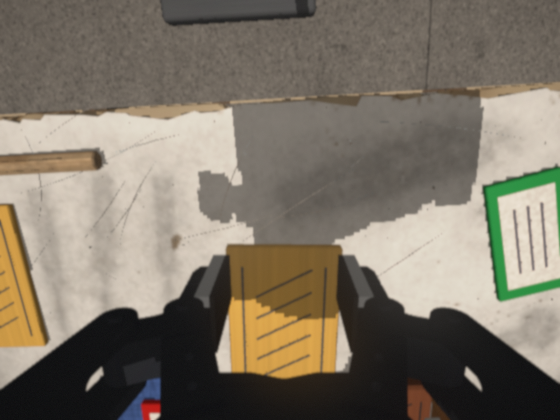

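The plate is held level, with its top at TCP+4.8. I'm aligning it in front of slot 2.

jog_arm(
  rows=[
    [[-4,22,2],[0,0,-0.012]],
    [[-8,44,4],[0,0,-0.024]],
    [[-11,65,8],[0,0,-0.035]],
    [[-11,65,8],[0,0,-0.035]],
    [[-11,65,8],[0,0,-0.035]],
    [[-11,65,8],[0,0,-0.035]],
  ],
)

```text
time: 10.8
tool_pos: [444.5, 151.6, 49.8]
tcp_rot: [-180.0, -0.1, 178.8]
ft_force: [-0.3, -0.2, -0.4]
finger_gap: 45.9
grip_force: 71.9
```

```bash
cat >> h.py <<'E'
def st(): s=r.sense();print('tcp',s['tool_pos'].round(1),s['tcp_rot'].round(2),'F',s['ft_force'].round(1),'gap',round(s['finger_gap'],1))
def rackfit():
    p,X=cloud('wrist')
    t=(X[...,2]>104)&(X[...,2]<114)&(X[...,0]>480)&(X[...,0]<680)&(X[...,1]>100)&(X[...,1]<210)
    k,l,s_,ce=cv2.connectedComponentsWithStats(t.astype(np.uint8))
    for i in range(1,k):
        if s_[i,4]>80: q=cv2.minAreaRect(X[l==i][:,:2].astype(np.float32)); print('top',np.round(q[0],1),np.round(q[1],1),round(q[2],1),X[l==i][:,2].mean().round(1))
E
python3 - <<'E'
from h import *
st(); p,d,P,c=snap('wrist'); cv2.imwrite('pics/w8.png',p); held(); rackfit()
E
```

```text
tcp [444.5 151.6  49.8] [-1.7997e+02 -6.0000e-02  1.7879e+02] F [-0.3 -0.2 -0.4] gap 45.9
rect [463.8 151.3] [50.  68.8] 88.5
430 [435.2 150.1  55.7] 1742
440 [445.7 151.1  55.6] 1460
450 [455.  151.4  55.5] 1554
460 [464.8 153.   55.3] 1568
470 [474.6 154.6  55.3] 1347
480 [484.9 149.   55.1] 1325
490 [492.7 153.   55. ] 703
```

View pics/w8.png

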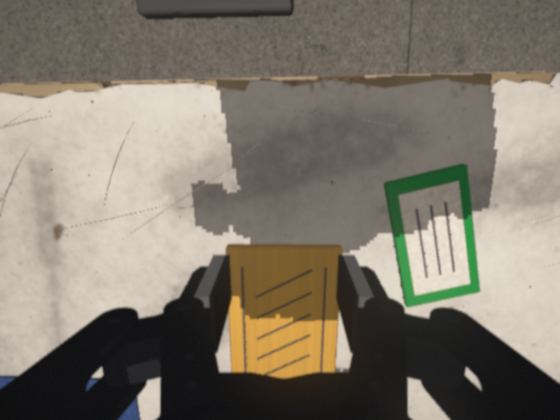

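jog_arm(
  rows=[
    [[0,1,-5],[0,0,0]],
    [[0,1.4,-5],[0,0,0]],
    [[-6,1.4,-5],[0,0,0]],
    [[-12,1.4,-5],[0,0,0]],
    [[-18,1.4,-5],[0,0,0]],
    [[-24,1.4,-5],[0,0,0]],
    [[-30,1.3,-5],[0,0,0]],
    [[-36,1.3,-5],[0,0,0]],
    [[-42,1.3,-5],[0,0,0]],
    [[-42,1.3,-5],[0,0,0]],
  ],
)

```text
time: 11.85
tool_pos: [488.0, 152.7, 55.4]
tcp_rot: [180.0, 0.0, 178.8]
ft_force: [0.2, -1.1, -0.8]
finger_gap: 46.2
grip_force: 71.9
```

jog_arm(
  rows=[
    [[-6,-0.2,0],[0,0,0]],
    [[-12,-0.3,0],[0,0,0]],
    [[-18,-0.4,0],[0,0,0]],
    [[-24,-0.5,0.5],[0,0,0]],
    [[-30,-0.6,1],[0,0,0]],
    [[-36,-0.7,1],[0,0,0]],
    [[-36,-0.7,1.5],[0,0,0]],
    [[-36,-0.7,1.5],[0,0,0]],
  ],
)

```text
time: 12.65
tool_pos: [523.0, 151.2, 53.6]
tcp_rot: [-180.0, -0.0, 178.8]
ft_force: [0.4, -0.9, -0.6]
finger_gap: 46.5
grip_force: 71.9
```

```bash
python3 - <<'E'
from h import *
st(); p,d,P,c=snap('wrist'); cv2.imwrite('pics/w9.png',p); held(); rackfit()
E
```

```text
tcp [523.  151.2  53.6] [-1.800e+02 -3.000e-02  1.788e+02] F [ 0.4 -0.9 -0.6] gap 46.5
rect [530.  150.7] [44.8 56.6] 0.0
508 [513.6 151.   59.4] 1855
518 [523.5 153.3  59.3] 1337
528 [533.  153.2  59.2] 1271
538 [539.4 154.4  58.9] 274
top [520.8 114.8] [30.5 27.2] 88.0 110.6
top [522.  190.8] [27.2 35.1] 0.7 110.6
```

No contact forces and the plate is well inside. I'm lowering slightly, releasing, backing off and closing the fingers.

jog_arm(
  rows=[
    [[0,0,1],[0,0,0]],
    [[0,0,1],[0,0,0]],
    [[0,0,1],[0,0,0]],
  ],
  grip=72,
)

```text
time: 13.0
tool_pos: [523.1, 151.3, 52.9]
tcp_rot: [180.0, 0.0, 178.8]
ft_force: [0.2, -0.6, -0.2]
finger_gap: 71.9
grip_force: 0.0
```

jog_arm(
  rows=[
    [[10,0,0],[0,0,0]],
    [[30,0,0],[0,0,0]],
    [[48,0,0],[0,0,0]],
    [[48,0,0],[0,0,0]],
  ],
)

```text
time: 13.4
tool_pos: [472.5, 152.3, 52.1]
tcp_rot: [-180.0, -0.1, 178.8]
ft_force: [0.4, 0.2, -0.2]
finger_gap: 72.0
grip_force: 0.0
```

jog_arm(
  rows=[
    [[0,0,0],[0,0,0]],
    [[0,0,0],[0,0,0]],
    [[0,0,0],[0,0,0]],
    [[0,0,0],[0,0,0]],
    [[0,0,0],[0,0,0]],
    [[0,0,0],[0,0,0]],
    [[0,0,0],[0,0,0]],
    [[0,0,0],[0,0,0]],
  ],
  grip=0,
  force=30,
)

```text
time: 14.2
tool_pos: [475.1, 152.2, 52.8]
tcp_rot: [180.0, -0.0, 178.8]
ft_force: [-0.5, 0.5, -0.1]
finger_gap: -0.2
grip_force: 0.0
```

```bash
python3 - <<'E'
from h import *
st(); p,d,P,c=snap('wrist'); cv2.imwrite('pics/w10.png',p); held(); rackfit()
E
```

```text
tcp [475.1 152.2  52.8] [ 1.800e+02 -1.000e-02  1.788e+02] F [-0.5  0.5 -0.1] gap -0.2
rect [496.3 151.6] [ 6.7 65.3] 89.9
512 [518.2 151.4  57.9] 149
522 [524.9 151.6  57.8] 86
top [481.3 120.5] [ 2.5 13.3] 0.6 110.4
top [482.2 184. ] [14.3  3.4] 83.1 110.4
```

View pics/w10.png

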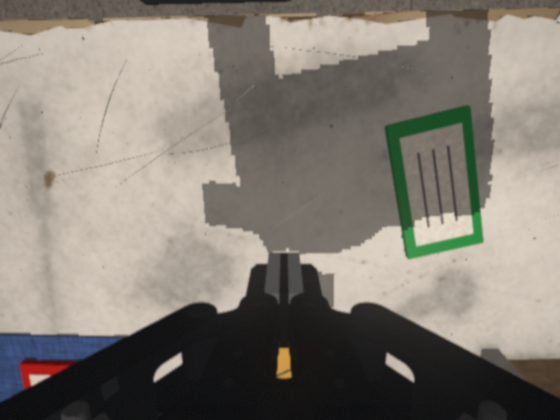

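Plate top at z≈57 shows it is resting on the slot 2 ledges. Pushing its rear edge with the shut fingers.

jog_arm(
  rows=[
    [[-12,0,2],[0,0,0]],
    [[-20,0,2],[0,0,0]],
    [[-26,0,2],[0,0,0]],
    [[-31,0,2],[0,0,0]],
    [[-35,0,2],[0,0,0]],
    [[-39,0,2],[0,0,0]],
    [[-42,0,2],[0,0,0]],
    [[-45,0,2],[0,0,0]],
    [[-45,0,2],[0,0,0]],
  ],
)

```text
time: 15.15
tool_pos: [520.5, 151.3, 50.9]
tcp_rot: [180.0, 0.0, 178.8]
ft_force: [-0.6, -0.3, 0.4]
finger_gap: 0.1
grip_force: 0.0
```

jog_arm(
  rows=[
    [[-1,0,0],[0,0,0]],
    [[-2,0,0],[0,0,0]],
    [[-3,0,0],[0,0,0]],
    [[-4,0,0],[0,0,0]],
    [[-4,0,0],[0,0,0]],
  ],
)

```text
time: 15.65
tool_pos: [524.3, 151.2, 50.8]
tcp_rot: [180.0, 0.0, 178.8]
ft_force: [0.2, -0.2, -1.0]
finger_gap: -0.4
grip_force: 0.0
```

jog_arm(
  rows=[
    [[-1,0,0],[0,0,0]],
    [[-2,0,0],[0,0,0]],
    [[-2,0,0],[0,0,0]],
  ],
)

```text
time: 15.95
tool_pos: [526.2, 151.2, 50.8]
tcp_rot: [180.0, 0.0, 178.8]
ft_force: [0.4, -0.6, 0.5]
finger_gap: -0.5
grip_force: 0.1
```

jog_arm(
  rows=[
    [[-1,0,0],[0,0,0]],
    [[-2,0,0],[0,0,0]],
    [[-2,0,0],[0,0,0]],
  ],
)

```text
time: 16.25
tool_pos: [526.4, 151.2, 50.6]
tcp_rot: [-180.0, -0.2, 178.8]
ft_force: [-10.1, -0.2, 7.4]
finger_gap: 0.2
grip_force: 5.0
```

Contact at -10 N, so it is home. Backing off and up to check it.

jog_arm(
  rows=[
    [[15,0,0],[0,0,0]],
    [[40,0,-20],[0,0,0]],
    [[58,-10,-60],[0,0,0]],
    [[58,-20,-100],[0,0,0]],
    [[58,-35,-140],[0,0,0]],
    [[58,-50,-150],[0,0,0]],
    [[58,-50,-150],[0,0,0]],
    [[58,-50,-150],[0,0,0]],
  ],
  grip=68,
)

```text
time: 17.05
tool_pos: [469.1, 102.3, 200.5]
tcp_rot: [180.0, 0.0, 178.8]
ft_force: [-0.6, -0.8, -0.7]
finger_gap: 68.1
grip_force: 0.0
```

```bash
cat >> h.py <<'E'
def rackcheck():
    # rear edge (min x) of brass / copper by height band
    p,X=cloud('wrist'); h=cv2.cvtColor(p,cv2.COLOR_BGR2HSV)
    reg=(X[...,0]>490)&(X[...,0]<640)&(X[...,1]>118)&(X[...,1]<182)
    for k in range(6):
        zt=29+14*k+1
        b=reg&(abs(X[...,2]-zt)<3)&(h[...,1]>90)
        if b.sum()>30:
            Y=X[b]; print('slot',k,'n',b.sum(),'xmin %.1f'%np.percentile(Y[:,0],2),'xs %.1f'%np.median(Y[:,0]),'y %.1f..%.1f'%tuple(np.percentile(Y[:,1],[2,98])),'hue',np.median(h[b][:,0]),'z %.1f'%np.median(Y[:,2]))
E
python3 - <<'E'
from h import *
st(); p,d,P,c=snap('wrist'); cv2.imwrite('pics/w11.png',p); rackcheck(); rackfit()
for lo,hi in (((15,100,40),(28,255,255)),((50,100,50),(80,255,255))): blobs('wrist',lo,hi,(-3,80),150)
E
```

```text
tcp [469.1 102.3 200.5] [1.7998e+02 1.0000e-02 1.7875e+02] F [-0.6 -0.8 -0.7] gap 68.1
slot 0 n 654 xmin 535.7 xs 541.8 y 125.7..174.0 hue 9.0 z 29.7
slot 2 n 365 xmin 535.9 xs 538.4 y 120.0..171.9 hue 17.0 z 57.4
slot 3 n 4161 xmin 536.7 xs 579.9 y 128.0..168.2 hue 10.0 z 71.7
slot 4 n 61 xmin 550.1 xs 636.5 y 118.5..167.5 hue 12.0 z 85.6
slot 5 n 40 xmin 550.2 xs 588.7 y 118.5..177.7 hue 12.0 z 99.8
top [579.3 118.7] [ 6.  58.4] 88.7 108.3
wrist 15 px [117.0, 95.0] n 499 rect [386.  -45.5] [60.4  7.6] 89.9 z [11.4]
wrist 15 px [76.0, 172.0] n 5183 rect [ 458.8 -101.9] [54.1 98.7] 88.4 z [5.9]
wrist 15 px [4.0, 209.0] n 308 rect [ 487.5 -178.2] [12.4 44.3] 81.6 z [5.5]
wrist 15 px [338.0, 267.0] n 320 rect [538.9 149.8] [46.6  6.2] 89.0 z [57.5]
wrist 15 px [522.0, 269.0] n 407 rect [565.8 340.9] [79.5  1.9] 89.8 z [17.3]
wrist 15 px [118.0, 398.0] n 406 rect [718.  -95.6] [21.  40.2] 6.9 z [20.2]
wrist 50 px [422.0, 153.0] n 1180 rect [448.7 238. ] [78.2 44.2] 12.9 z [5.7]
```

View pics/w11.png

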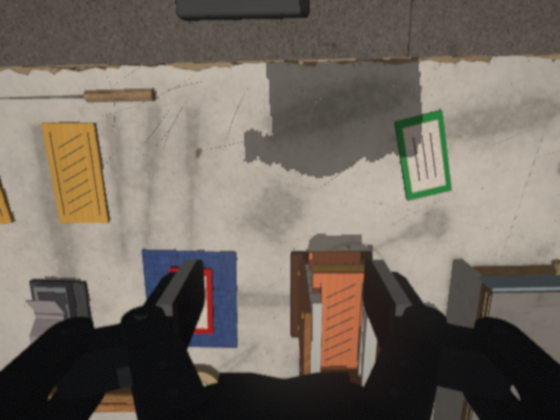

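Slot 2 brass is flush: its rear edge is at 535.9 against 535.7 and 536.7 for the copper plates. Next is plate b.

jog_arm(
  rows=[
    [[10,-50,30],[0,0,0]],
    [[20,-95,60],[0,0,0]],
    [[30,-140,90],[0,0,0]],
    [[41,-185,120],[0,0,0]],
    [[41,-204,158],[0,0,0]],
    [[41,-204,158],[0,0,0]],
    [[41,-204,158],[0,0,0]],
    [[41,-204,158],[0,0,0]],
  ],
  grip=65,
)

```text
time: 17.9
tool_pos: [424.0, -99.9, 42.9]
tcp_rot: [180.0, -0.0, 178.8]
ft_force: [-0.2, 0.5, 1.4]
finger_gap: 64.8
grip_force: 0.0
```

```bash
python3 - <<'E'
from h import *
st(); p,d,P,c=snap('wrist'); cv2.imwrite('pics/w12.png',p); blobs('wrist',(15,100,40),(28,255,255),(-3,30),500)
E
```

```text
tcp [424.  -99.9  42.9] [ 1.7995e+02 -4.0000e-02  1.7881e+02] F [-0.2  0.5  1.4] gap 64.8
wrist 15 px [98.0, 266.0] n 8606 rect [ 442.1 -204.8] [66.2 51. ] 4.8 z [5.9]
wrist 15 px [283.0, 289.0] n 13127 rect [ 458.9 -100.8] [ 49.9 100.9] 88.4 z [5.9]
```

jog_arm(
  rows=[
    [[0,0,25],[0,0,0]],
    [[0,0,38],[0,0,0]],
    [[0,0,43],[0,0,0]],
    [[0,0,44],[0,0,0]],
    [[0,0,44],[0,0,0]],
  ],
  grip=60,
)

```text
time: 18.45
tool_pos: [424.3, -100.6, -0.6]
tcp_rot: [-180.0, 0.0, 178.8]
ft_force: [0.6, 0.2, -0.4]
finger_gap: 60.0
grip_force: 0.0
```

jog_arm(
  rows=[
    [[0,0,0],[0,0,0]],
    [[0,0,0],[0,0,0]],
    [[0,0,0],[0,0,0]],
    [[0,0,0],[0,0,0]],
    [[0,0,0],[0,0,0]],
  ],
  grip=42,
  force=70,
)

```text
time: 18.95
tool_pos: [424.7, -101.0, 0.4]
tcp_rot: [-180.0, 0.1, 178.8]
ft_force: [-3.6, 2.6, 9.8]
finger_gap: 46.0
grip_force: 69.9
```

jog_arm(
  rows=[
    [[0,0,-5],[0,0,0]],
    [[0,0,-15],[0,0,0]],
    [[0,0,-40],[0,0,0]],
    [[0,0,-80],[0,0,0]],
    [[0,0,-90],[0,0,0]],
    [[0,0,-90],[0,0,0]],
  ],
)

```text
time: 19.55
tool_pos: [425.9, -101.6, 91.8]
tcp_rot: [-179.9, 0.3, 178.8]
ft_force: [-0.3, -1.0, -0.4]
finger_gap: 45.8
grip_force: 71.8
```

```bash
python3 - <<'E'
from h import *
st(); p,d,P,c=snap('wrist'); cv2.imwrite('pics/w13.png',p); held()
E
```

```text
tcp [ 425.9 -101.6   91.8] [-179.89    0.31  178.8 ] F [-0.3 -1.  -0.4] gap 45.8
rect [ 445.  -101.7] [49.8 70.3] 89.0
410 [ 415.5 -101.9   97.1] 1850
420 [424.8 -99.8  97. ] 1496
430 [435.3 -99.5  96.9] 1447
440 [ 445.3 -101.5   96.9] 1465
450 [ 454.8 -102.4   96.8] 1434
460 [ 465.9 -102.4   96.7] 1280
470 [ 473.6 -102.7   96.6] 901
```

jog_arm(
  rows=[
    [[-4,45,0],[0,0,0]],
    [[-8,90,0],[0,0,0]],
    [[-12,135,4],[0,0,0]],
    [[-16,180,8],[0,0,0]],
    [[-18,225,8],[0,0,0]],
    [[-18,250,8],[0,0,0]],
    [[-18,255,8],[0,0,0]],
    [[-18,255,8],[0,0,0]],
    [[-18,255,8],[0,0,0]],
  ],
)

```text
time: 20.5
tool_pos: [446.4, 152.7, 79.8]
tcp_rot: [-179.9, -0.1, 178.8]
ft_force: [0.2, 0.3, -1.4]
finger_gap: 46.0
grip_force: 71.9
```

```bash
python3 - <<'E'
from h import *
st(); p,d,P,c=snap('wrist'); cv2.imwrite('pics/w14.png',p); held()
E
```

```text
tcp [446.4 152.7  79.8] [-1.7995e+02 -1.1000e-01  1.7879e+02] F [ 0.2  0.3 -1.4] gap 46.0
rect [465.6 152.6] [50.2 70.6] 89.0
431 [435.9 153.8  85.2] 1815
441 [445.8 153.7  85. ] 1658
451 [456.2 152.5  84.8] 1471
461 [466.3 154.5  84.7] 1376
471 [475.8 153.   84.6] 1458
481 [485.7 154.6  84.4] 1368
491 [493.9 150.5  84.2] 814
```

jog_arm(
  rows=[
    [[0,0,-4],[0,0,0]],
    [[0,0,-4],[0,0,0]],
    [[-6,0,-4],[0,0,0]],
    [[-12,0,-4],[0,0,0]],
    [[-18,0,-4],[0,0,0]],
    [[-24,0,-4],[0,0,0]],
    [[-30,0,-4],[0,0,0]],
    [[-36,0,-4],[0,0,0]],
    [[-42,0,-4],[0,0,0]],
    [[-42,0,-4],[0,0,0]],
  ],
)

```text
time: 21.55
tool_pos: [489.9, 152.9, 84.9]
tcp_rot: [180.0, 0.0, 178.8]
ft_force: [-0.0, 0.4, -1.5]
finger_gap: 46.1
grip_force: 71.9
```

jog_arm(
  rows=[
    [[-6,0,0],[0,0,0]],
    [[-12,0,0],[0,0,0]],
    [[-18,0,0],[0,0,0]],
    [[-24,0,0],[0,0,0]],
    [[-30,0,0],[0,0,0]],
    [[-36,0,0.5],[0,0,0]],
    [[-41,0,1],[0,0,0]],
    [[-44,0,1],[0,0,0]],
    [[-44,0,1],[0,0,0]],
  ],
)

```text
time: 22.45
tool_pos: [533.5, 152.0, 83.8]
tcp_rot: [-180.0, 0.0, 178.8]
ft_force: [0.5, 0.6, -1.4]
finger_gap: 45.9
grip_force: 71.9
```

jog_arm(
  rows=[
    [[0,-0.8,1],[0,0,0]],
    [[0,-0.8,2.5],[0,0,0]],
    [[0,-0.8,2.5],[0,0,0]],
  ],
)

```text
time: 22.75
tool_pos: [532.8, 151.2, 81.0]
tcp_rot: [-180.0, -0.0, 178.8]
ft_force: [-0.7, -0.7, -0.9]
finger_gap: 45.9
grip_force: 72.0
```

jog_arm(
  rows=[
    [[0,0,0],[0,0,0]],
    [[0,0,0],[0,0,0]],
    [[0,0,0],[0,0,0]],
    [[15,0,0],[0,0,0]],
    [[35,0,0],[0,0,0]],
    [[48,0,0],[0,0,0]],
    [[48,0,0],[0,0,0]],
    [[48,0,0],[0,0,0]],
  ],
  grip=72,
)

```text
time: 23.55
tool_pos: [485.6, 152.3, 81.7]
tcp_rot: [180.0, 0.1, 178.8]
ft_force: [0.3, 0.1, 0.5]
finger_gap: 71.7
grip_force: 0.0
```

jog_arm(
  rows=[
    [[0,0,0],[0,0,0]],
    [[0,0,0],[0,0,0]],
    [[0,0,0],[0,0,0]],
    [[0,0,0],[0,0,0]],
    [[0,0,0],[0,0,0]],
    [[0,0,0],[0,0,0]],
    [[0,0,0],[0,0,0]],
    [[0,0,0],[0,0,0]],
  ],
  grip=0,
  force=30,
)

```text
time: 24.35
tool_pos: [485.1, 152.2, 81.3]
tcp_rot: [-180.0, 0.0, 178.8]
ft_force: [0.5, -0.8, -0.3]
finger_gap: 0.1
grip_force: 0.0
```

```bash
python3 - <<'E'
from h import *
st(); p,d,P,c=snap('wrist'); cv2.imwrite('pics/w15.png',p); held(zmin=65); snap('side'); blobs('side',(15,100,60),(28,255,255),(40,120),20); blobs('side',(50,100,50),(80,255,255),(-3,30),50)
E
```

```text
tcp [485.1 152.2  81.3] [-180.      0.    178.81] F [ 0.5 -0.8 -0.3] gap 0.1
rect [506.4 152.6] [ 7.2 66.4] 87.5
523 [528.3 150.9  85.8] 91
533 [536.1 152.3  85.8] 50
side 15 px [207.0, 80.0] n 25 rect [ 391.4 1017.9] [17.2 72.5] 6.9 z [114.7]
side 15 px [294.0, 79.0] n 119 rect [760.1 980.9] [ 19.2 244.1] 89.0 z [104.7]
side 15 px [335.0, 90.0] n 20 rect [885.2 774.9] [203.1   2.8] 89.7 z [111.]
side 15 px [314.0, 107.0] n 28 rect [804.9 769.3] [31.3 22.6] 8.9 z [51.8]
side 15 px [367.0, 128.0] n 59 rect [884.9 373.1] [216.1   3.7] 89.4 z [111.4]
side 15 px [316.0, 156.0] n 383 rect [717.7 277.9] [ 10.7 318.4] 89.9 z [69.]
side 15 px [265.0, 176.0] n 188 rect [568.2 147.8] [66.2 96.6] 83.1 z [86.]
side 15 px [333.0, 190.0] n 70 rect [722.9 136.2] [61.4 95.9] 70.2 z [40.5]
side 15 px [262.0, 190.0] n 24 rect [546.  133.7] [13. 17.] 3.9 z [57.4]
side 50 px [226.0, 192.0] n 71 rect [451.  233.1] [76.2 39.2] 12.9 z [4.9]
```

jog_arm(
  rows=[
    [[-8,0,1.5],[0,0,0]],
    [[-15,0,1.5],[0,0,0]],
    [[-21,0,1.5],[0,0,0]],
    [[-26,0,1.5],[0,0,0]],
    [[-30,0,1.5],[0,0,0]],
    [[-33,0,1.5],[0,0,0]],
    [[-36,0,1.5],[0,0,0]],
    [[-38,0,1.5],[0,0,0]],
    [[-40,0,1.5],[0,0,0]],
    [[-40,0,1.5],[0,0,0]],
  ],
)

```text
time: 25.45
tool_pos: [525.4, 151.4, 79.9]
tcp_rot: [180.0, 0.0, 178.8]
ft_force: [0.2, -0.1, 0.5]
finger_gap: -0.2
grip_force: 0.0
```

jog_arm(
  rows=[
    [[-1,0,0],[0,0,0]],
    [[-2,0,0],[0,0,0]],
    [[-2,0,0],[0,0,0]],
  ],
)

```text
time: 25.75
tool_pos: [526.5, 151.4, 79.7]
tcp_rot: [-180.0, -0.1, 178.8]
ft_force: [-4.3, 0.4, 1.5]
finger_gap: 0.1
grip_force: 2.3
```

Contact at the same depth, so the plate is home in slot 4. On to plate a.

jog_arm(
  rows=[
    [[15,0,0],[0,0,0]],
    [[40,0,-30],[0,0,0]],
    [[60,-30,-60],[0,0,0]],
    [[75,-75,-60],[0,0,-0.02]],
    [[94,-120,-60],[0,0,-0.04]],
    [[94,-168,-60],[0,0,-0.06]],
    [[94,-215,-60],[0,0,-0.08]],
    [[94,-262,-60],[0,0,-0.1]],
    [[94,-310,-50],[0,0,-0.1]],
    [[94,-350,-30],[0,0,-0.1]],
  ],
  grip=65,
)

```text
time: 26.75
tool_pos: [427.2, -200.3, 111.7]
tcp_rot: [-179.8, 0.3, -175.5]
ft_force: [1.4, -1.0, 0.0]
finger_gap: 65.3
grip_force: 0.0
```

jog_arm(
  rows=[
    [[0,-11,40],[0,0,0]],
    [[0,-11,67],[0,0,0]],
    [[0,-11,67],[0,0,0]],
    [[0,-11,67],[0,0,0]],
  ],
)

```text
time: 27.15
tool_pos: [426.6, -207.5, 43.1]
tcp_rot: [180.0, -0.0, -175.5]
ft_force: [0.3, 1.0, 1.5]
finger_gap: 64.9
grip_force: 0.0
```

```bash
python3 - <<'E'
from h import *
st(); p,d,P,c=snap('wrist'); cv2.imwrite('pics/w16.png',p); blobs('wrist',(15,100,40),(28,255,255),(-3,30),500)
E
```

```text
tcp [ 426.6 -207.5   43.1] [ 1.7998e+02 -4.0000e-02 -1.7546e+02] F [0.3 1.  1.5] gap 64.9
wrist 15 px [285.0, 286.0] n 13103 rect [ 459.2 -203.9] [100.5  49.5] 4.6 z [5.8]
```

jog_arm(
  rows=[
    [[2,0.8,25],[0,0,0]],
    [[2,0.8,38],[0,0,0]],
    [[2,0.8,43],[0,0,0]],
    [[2,0.8,44],[0,0,0]],
    [[2,0.8,44],[0,0,0]],
  ],
  grip=60,
)

```text
time: 27.7
tool_pos: [425.3, -207.1, -0.4]
tcp_rot: [-180.0, 0.0, -175.4]
ft_force: [-0.4, -0.9, -0.3]
finger_gap: 59.8
grip_force: 0.0
```

jog_arm(
  rows=[
    [[0,0,0],[0,0,0]],
    [[0,0,0],[0,0,0]],
    [[0,0,0],[0,0,0]],
    [[0,0,0],[0,0,0]],
    [[0,0,0],[0,0,0]],
  ],
  grip=42,
  force=70,
)

```text
time: 28.2
tool_pos: [425.6, -207.5, 0.5]
tcp_rot: [-179.9, 0.1, -175.5]
ft_force: [-3.8, 2.3, 9.7]
finger_gap: 46.2
grip_force: 70.0
```

jog_arm(
  rows=[
    [[0,0,-5],[0,0,0]],
    [[0,0,-15],[0,0,0]],
    [[0,0,-40],[0,0,0]],
    [[0,0,-80],[0,0,0]],
    [[0,0,-105],[0,0,0]],
    [[0,0,-105],[0,0,0]],
    [[0,0,-105],[0,0,0]],
  ],
)

```text
time: 28.9
tool_pos: [425.2, -207.3, 104.9]
tcp_rot: [-179.9, 0.1, -175.5]
ft_force: [-0.1, 0.3, -1.6]
finger_gap: 45.4
grip_force: 71.9
```

```bash
python3 - <<'E'
from h import *
st(); p,d,P,c=snap('wrist'); cv2.imwrite('pics/w17.png',p); held()
E
```

```text
tcp [ 425.2 -207.3  104.9] [-1.7992e+02  1.0000e-01 -1.7546e+02] F [-0.1  0.3 -1.6] gap 45.4
rect [ 444.2 -205.6] [70.6 49.7] 4.7
408 [ 414.1 -205.9  110.1] 1475
418 [ 423.7 -208.8  110. ] 1550
428 [ 433.1 -208.5  109.9] 1538
438 [ 443.2 -203.1  109.8] 1500
448 [ 453.2 -204.3  109.7] 1411
458 [ 463.2 -204.   109.6] 1284
468 [ 472.3 -204.3  109.4] 887
478 [ 478.6 -202.1  109. ] 11
```

jog_arm(
  rows=[
    [[-7,45,0],[0,0,0.01]],
    [[-14,90,0],[0,0,0.025]],
    [[-21,135,0],[0,0,0.04]],
    [[-28,180,0],[0,0,0.055]],
    [[-35,225,2],[0,0,0.07]],
    [[-42,270,4],[0,0,0.085]],
    [[-47,315,7],[0,0,0.1]],
    [[-52,350,7],[0,0,0.106]],
    [[-52,357,7],[0,0,0.106]],
    [[-52,357,7],[0,0,0.106]],
  ],
)

```text
time: 29.95
tool_pos: [446.9, 153.7, 95.3]
tcp_rot: [-179.9, -0.2, 178.6]
ft_force: [0.0, -0.4, -0.7]
finger_gap: 45.8
grip_force: 72.0
```

```bash
python3 - <<'E'
from h import *
st(); p,d,P,c=snap('wrist'); cv2.imwrite('pics/w18.png',p); held()
E
```

```text
tcp [446.9 153.7  95.3] [-1.7995e+02 -1.7000e-01  1.7862e+02] F [ 0.  -0.4 -0.7] gap 45.8
rect [465.9 153.2] [50.1 70.9] 89.5
431 [436.3 154.  100.6] 1829
441 [447.2 152.3 100.4] 1335
451 [456.2 153.8 100.3] 1444
461 [466.4 154.5 100.1] 1451
471 [476.5 152.5  99.9] 1366
481 [486.2 152.3  99.8] 1506
491 [494.6 154.8  99.6] 995
```

jog_arm(
  rows=[
    [[0,-0.7,-4],[0,0,0]],
    [[0,-0.7,-4],[0,0,0]],
    [[-6,-0.7,-4],[0,0,0]],
    [[-12,-0.7,-4],[0,0,0]],
    [[-18,-0.7,-4],[0,0,0]],
    [[-24,-0.7,-4],[0,0,0]],
    [[-30,-0.7,-4],[0,0,0]],
    [[-36,-0.7,-4],[0,0,0]],
    [[-42,-0.7,-4],[0,0,0]],
    [[-42,-0.7,-4],[0,0,0]],
  ],
)

```text
time: 31.0
tool_pos: [491.0, 151.2, 100.8]
tcp_rot: [180.0, 0.0, 178.5]
ft_force: [0.4, -0.5, -1.1]
finger_gap: 46.0
grip_force: 72.1
```

jog_arm(
  rows=[
    [[-6,0,0],[0,0,0]],
    [[-12,0,0],[0,0,0]],
    [[-18,0,0],[0,0,0]],
    [[-24,0,0],[0,0,0]],
    [[-30,0,0],[0,0,0]],
    [[-36,0,0.5],[0,0,0]],
    [[-41,0,1],[0,0,0]],
    [[-43,0,1],[0,0,0]],
    [[-43,0,1],[0,0,0]],
  ],
)

```text
time: 31.9
tool_pos: [533.4, 150.0, 99.7]
tcp_rot: [-180.0, -0.0, 178.5]
ft_force: [-0.9, -0.1, -0.7]
finger_gap: 45.5
grip_force: 72.0
```

jog_arm(
  rows=[
    [[0,0.9,1],[0,0,0]],
    [[0,0.9,2.5],[0,0,0]],
    [[0,0.9,4],[0,0,0]],
    [[0,0.9,4],[0,0,0]],
  ],
)

```text
time: 32.3
tool_pos: [532.9, 151.0, 95.5]
tcp_rot: [-180.0, -0.0, 178.5]
ft_force: [-0.2, -0.4, -0.7]
finger_gap: 45.4
grip_force: 72.1
```

jog_arm(
  rows=[
    [[0,0,0],[0,0,0]],
    [[0,0,0],[0,0,0]],
    [[0,0,0],[0,0,0]],
    [[15,0,0],[0,0,0]],
    [[35,0,0],[0,0,0]],
    [[48,0,0],[0,0,0]],
    [[48,0,0],[0,0,0]],
    [[48,0,0],[0,0,0]],
  ],
  grip=72,
)

```text
time: 33.1
tool_pos: [485.7, 152.3, 96.2]
tcp_rot: [180.0, 0.1, 178.5]
ft_force: [0.3, 0.3, 0.4]
finger_gap: 72.0
grip_force: 0.0
```

jog_arm(
  rows=[
    [[0,0,0],[0,0,0]],
    [[0,0,0],[0,0,0]],
    [[0,0,0],[0,0,0]],
    [[0,0,0],[0,0,0]],
    [[0,0,0],[0,0,0]],
    [[0,0,0],[0,0,0]],
    [[0,0,0],[0,0,0]],
    [[0,0,0],[0,0,0]],
  ],
  grip=0,
  force=30,
)

```text
time: 33.9
tool_pos: [485.2, 152.3, 95.8]
tcp_rot: [180.0, 0.0, 178.5]
ft_force: [0.6, -0.6, 0.5]
finger_gap: -0.1
grip_force: 0.0
```

```bash
python3 - <<'E'
from h import *
st(); p,d,P,c=snap('wrist'); cv2.imwrite('pics/w19.png',p); held(zmin=85)
E
```

```text
tcp [485.2 152.3  95.8] [180.     0.   178.47] F [ 0.6 -0.6  0.5] gap -0.1
rect [506.7 151.2] [ 7.2 66.9] 89.6
524 [529.1 151.2  99.8] 140
534 [536.3 151.3  99.9] 80
```

jog_arm(
  rows=[
    [[-8,0,1.5],[0,0,0]],
    [[-15,0,1.5],[0,0,0]],
    [[-21,0,1.5],[0,0,0]],
    [[-26,0,1.5],[0,0,0]],
    [[-30,0,1.5],[0,0,0]],
    [[-33,0,1.5],[0,0,0]],
    [[-36,0,1.5],[0,0,0]],
    [[-38,0,1.5],[0,0,0]],
    [[-40,0,1.5],[0,0,0]],
    [[-40,0,1.5],[0,0,0]],
  ],
)

```text
time: 34.95
tool_pos: [525.5, 151.2, 94.3]
tcp_rot: [180.0, 0.0, 178.5]
ft_force: [0.7, 1.1, 0.3]
finger_gap: -0.1
grip_force: 0.0
```

jog_arm(
  rows=[
    [[-1,0,0],[0,0,0]],
    [[-2,0,0],[0,0,0]],
    [[-2,0,0],[0,0,0]],
  ],
)

```text
time: 35.25
tool_pos: [526.5, 151.2, 94.2]
tcp_rot: [-180.0, -0.1, 178.5]
ft_force: [-4.9, -0.7, 3.2]
finger_gap: -0.1
grip_force: 2.4
```

Home in slot 5. Backing off to check the rack and find the green ticket.

jog_arm(
  rows=[
    [[15,0,0],[0,0,0]],
    [[40,0,-30],[0,0,0]],
    [[60,10,-70],[0,0,0]],
    [[65,10,-115],[0,0,0]],
    [[65,10,-115],[0,0,0]],
    [[65,10,-115],[0,0,0]],
    [[65,10,-115],[0,0,0]],
  ],
  grip=68,
)

```text
time: 35.95
tool_pos: [462.1, 162.7, 208.2]
tcp_rot: [-180.0, -0.1, 178.5]
ft_force: [0.5, -0.2, -0.6]
finger_gap: 68.3
grip_force: 0.0
```

```bash
python3 - <<'E'
from h import *
st(); p,d,P,c=snap('wrist'); cv2.imwrite('pics/w20.png',p); rackcheck(); rackfit()
for lo,hi in (((15,100,40),(28,255,255)),((50,100,50),(80,255,255)),((0,150,60),(6,255,255))): blobs('wrist',lo,hi,(-3,105),150)
snap('scene'); blobs('scene',(50,100,50),(80,255,255),(-5,30),50)
E
```

```text
tcp [462.1 162.7 208.2] [-1.7998e+02 -7.0000e-02  1.7846e+02] F [ 0.5 -0.2 -0.6] gap 68.3
slot 0 n 667 xmin 535.4 xs 541.6 y 122.3..175.1 hue 10.0 z 29.6
slot 2 n 396 xmin 535.7 xs 538.7 y 120.5..179.5 hue 17.0 z 57.5
slot 3 n 404 xmin 535.7 xs 538.4 y 120.6..179.6 hue 10.0 z 71.6
slot 4 n 503 xmin 535.7 xs 538.9 y 121.2..179.6 hue 18.0 z 85.6
slot 5 n 4938 xmin 536.6 xs 572.3 y 125.4..173.7 hue 18.0 z 99.8
top [577.6 118.9] [ 6.2 55.8] 88.6 108.3
top [580.7 180.8] [ 6.2 59.2] 88.7 108.3
wrist 15 px [59.0, 106.0] n 506 rect [385.9 -44.8] [60.7  7.2] 88.8 z [11.5]
wrist 15 px [504.0, 272.0] n 500 rect [565.7 392.2] [116.6   1.9] 89.9 z [18.8]
wrist 15 px [273.0, 272.0] n 373 rect [538.9 151.4] [49.1  6.5] 88.9 z [57.5]
wrist 15 px [272.0, 328.0] n 4881 rect [576.  149.3] [55.8 84. ] 83.7 z [99.7]
wrist 15 px [352.0, 361.0] n 639 rect [635.8 239.5] [24.8 40.3] 72.8 z [52.]
wrist 50 px [313.0, 143.0] n 959 rect [432.6 192.6] [77.5 42.9] 12.8 z [5.8]
wrist 0 px [135.0, 281.0] n 340 rect [585.4   0.9] [43.2 50. ] 86.8 z [7.8]
scene 50 px [274.0, 326.0] n 245 rect [431.9 194.8] [79.7 44.4] 12.8 z [4.3]
```

All plates are flush. The green ticket has been knocked aside to (432,193), yaw 12.8°. Going to it.

jog_arm(
  rows=[
    [[20,8,30],[0,0,-0.12]],
    [[40,16,70],[0,0,-0.25]],
    [[56,23,110],[0,0,-0.25]],
    [[56,23,150],[0,0,-0.25]],
    [[56,23,163],[0,0,-0.25]],
    [[56,23,163],[0,0,-0.25]],
    [[56,23,163],[0,0,-0.25]],
  ],
  grip=62,
)

```text
time: 36.75
tool_pos: [408.1, 187.4, 47.4]
tcp_rot: [180.0, 0.0, -167.2]
ft_force: [-0.4, -0.3, 1.2]
finger_gap: 62.4
grip_force: 0.0
```

```bash
python3 - <<'E'
from h import *
st(); p,d,P,c=snap('wrist'); cv2.imwrite('pics/w21.png',p); blobs('wrist',(45,80,30),(85,255,255),(-3,30),150)
E
```

```text
tcp [408.1 187.4  47.4] [ 1.8000e+02  4.0000e-02 -1.6724e+02] F [-0.4 -0.3  1.2] gap 62.4
wrist 45 px [282.0, 266.0] n 3339 rect [432.2 192.5] [79.9 44.1] 12.9 z [5.8]
```

jog_arm(
  rows=[
    [[1,0,28],[0,0,0]],
    [[1,0,42],[0,0,0]],
    [[1,0,47],[0,0,0]],
    [[1,0,48],[0,0,0]],
    [[1,0,48],[0,0,0]],
  ],
  grip=56,
)

```text
time: 37.3
tool_pos: [407.5, 187.5, -0.2]
tcp_rot: [180.0, 0.1, -167.2]
ft_force: [-0.0, 0.5, 0.1]
finger_gap: 56.3
grip_force: 0.0
```

jog_arm(
  rows=[
    [[0,0,0],[0,0,0]],
    [[0,0,0],[0,0,0]],
    [[0,0,0],[0,0,0]],
    [[0,0,0],[0,0,0]],
    [[0,0,0],[0,0,0]],
  ],
  grip=37,
  force=80,
)

```text
time: 37.8
tool_pos: [407.5, 187.6, 0.4]
tcp_rot: [180.0, 0.1, -167.2]
ft_force: [-4.6, -1.5, 12.1]
finger_gap: 41.2
grip_force: 79.2
```

jog_arm(
  rows=[
    [[0,0,-5],[0,0,0]],
    [[0,0,-15],[0,0,0]],
    [[0,0,-40],[0,0,0]],
    [[0,0,-75],[0,0,0]],
    [[0,0,-75],[0,0,0]],
    [[0,0,-75],[0,0,0]],
  ],
)

```text
time: 38.4
tool_pos: [407.4, 187.6, 75.0]
tcp_rot: [180.0, 0.2, -167.2]
ft_force: [-0.4, 0.1, -0.0]
finger_gap: 40.8
grip_force: 80.8
```

```bash
python3 - <<'E'
from h import *
st(); p,d,P,c=snap('wrist'); cv2.imwrite('pics/w22.png',p); blobs('wrist',(45,80,30),(85,255,255),(40,120),150)
E
```

```text
tcp [407.4 187.6  75. ] [ 179.98    0.2  -167.21] F [-0.4  0.1 -0. ] gap 40.8
wrist 45 px [283.0, 291.0] n 3978 rect [425.3 191.6] [65.8 44.7] 12.6 z [80.3]
```

jog_arm(
  rows=[
    [[-2,-42,0],[0,0,0.03]],
    [[-4,-84,0],[0,0,0.07]],
    [[-6,-126,0],[0,0,0.11]],
    [[-8,-168,0],[0,0,0.15]],
    [[-10,-210,0],[0,0,0.19]],
    [[-12,-252,0],[0,0,0.23]],
    [[-14,-295,0],[0,0,0.27]],
    [[-16,-337,0],[0,0,0.286]],
    [[-16,-337,0],[0,0,0.286]],
    [[-16,-337,0],[0,0,0.286]],
  ],
)

```text
time: 39.45
tool_pos: [495.2, -138.4, 71.7]
tcp_rot: [179.9, -0.2, 176.3]
ft_force: [0.3, -0.2, 0.0]
finger_gap: 40.6
grip_force: 80.9
```

jog_arm(
  rows=[
    [[0,0,20],[0,0,0]],
    [[0,0,35],[0,0,0]],
    [[0,0,35],[0,0,0]],
    [[0,0,35],[0,0,0]],
  ],
)

```text
time: 39.85
tool_pos: [495.5, -136.8, 37.5]
tcp_rot: [180.0, -0.1, 176.5]
ft_force: [-0.6, -0.1, -0.2]
finger_gap: 40.8
grip_force: 80.9
```

```bash
python3 - <<'E'
from h import *
st(); p,d,P,c=snap('wrist'); cv2.imwrite('pics/w23.png',p); blobs('wrist',(45,80,30),(85,255,255),(20,120),150)
E
```

```text
tcp [ 495.5 -136.8   37.5] [ 1.7995e+02 -1.2000e-01  1.7647e+02] F [-0.6 -0.1 -0.2] gap 40.8
wrist 45 px [283.0, 291.0] n 4011 rect [ 513.5 -138.1] [44.6 65.8] 86.1 z [42.7]
```

jog_arm(
  rows=[
    [[0,-1.1,10],[0,0,0]],
    [[0,-1.1,17],[0,0,0]],
    [[0,-1.1,17],[0,0,0]],
    [[0,-1.1,17],[0,0,0]],
    [[0,-1.1,17],[0,0,0]],
  ],
)

```text
time: 40.4
tool_pos: [496.4, -139.2, 21.5]
tcp_rot: [-180.0, 0.0, 176.4]
ft_force: [0.6, 0.7, -1.3]
finger_gap: 41.2
grip_force: 80.9
```

jog_arm(
  rows=[
    [[0,0.6,1.5],[0,0,0]],
    [[-5,0.6,1.5],[0,0,0]],
    [[-10,0.6,1.5],[0,0,0]],
    [[-15,0.6,1.5],[0,0,0]],
    [[-20,0.6,1.5],[0,0,0]],
    [[-25,0.6,1.5],[0,0,0]],
    [[-30,0.6,1.5],[0,0,0]],
    [[-35,0.6,1.5],[0,0,0]],
    [[-35,0.6,1.5],[0,0,0]],
    [[-35,0.6,1.5],[0,0,0]],
  ],
)

```text
time: 41.4
tool_pos: [531.4, -140.6, 19.7]
tcp_rot: [180.0, 0.0, 176.4]
ft_force: [0.1, 0.2, -1.1]
finger_gap: 41.3
grip_force: 80.8
```

jog_arm(
  rows=[
    [[-4,0.2,0],[0,0,0]],
    [[-8,0.2,0],[0,0,0]],
    [[-11,0.2,0],[0,0,0]],
    [[-14,0.2,0],[0,0,0]],
    [[-17,0.2,0],[0,0,0]],
    [[-20,0.2,0],[0,0,0]],
    [[-23,0.2,0],[0,0,0]],
    [[-25,0.2,0],[0,0,0]],
    [[-25,0.2,0],[0,0,0]],
  ],
)

```text
time: 42.3
tool_pos: [556.7, -142.0, 19.8]
tcp_rot: [-180.0, 0.0, 176.4]
ft_force: [-0.8, 0.5, -1.1]
finger_gap: 41.2
grip_force: 80.9
```

```bash
python3 - <<'E'
from h import *
st(); p,d,P,c=snap('wrist'); cv2.imwrite('pics/w24.png',p); blobs('wrist',(45,80,30),(85,255,255),(10,120),150); snap('side'); blobs('side',(45,80,30),(85,255,255),(10,60),15)
p=np.load('side.npz')['p']; cv2.imwrite('pics/s24.png',cv2.resize(p[235:305,255:355],None,fx=7,fy=7,interpolation=2))
E
```

```text
tcp [ 556.7 -142.    19.8] [-1.8000e+02  3.0000e-02  1.7641e+02] F [-0.8  0.5 -1.1] gap 41.2
wrist 45 px [283.0, 292.0] n 4128 rect [ 575.2 -143.4] [45.4 66.6] 86.5 z [24.9]
side 45 px [304.0, 278.0] n 106 rect [ 595.5 -165.9] [58.1 19.3] 13.7 z [22.9]
```

View pics/s24.png

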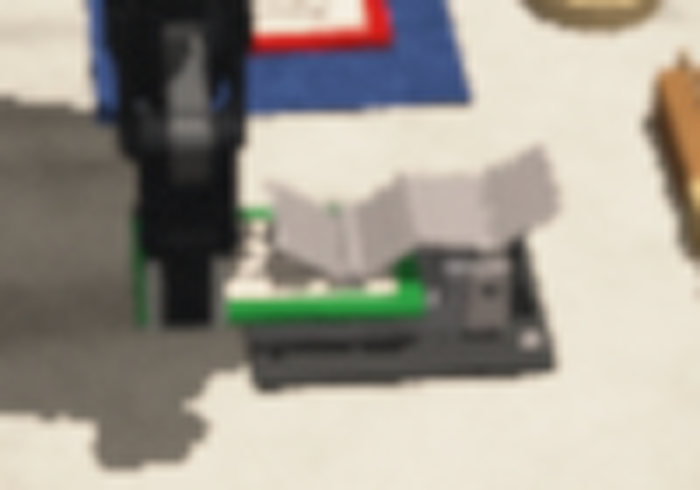

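The jaw is already riding on the ticket, whose front end (425,300) is a few mm short of the stop (450,300). Pushing the last bit.

jog_arm(
  rows=[
    [[-1,0,0],[0,0,0]],
    [[-2,0,0.5],[0,0,0]],
    [[-3,0,0.8],[0,0,0]],
    [[-4,0,0.8],[0,0,0]],
    [[-4,0,0.8],[0,0,0]],
  ],
)

```text
time: 42.9
tool_pos: [560.4, -142.3, 19.0]
tcp_rot: [-180.0, 0.0, 176.4]
ft_force: [-2.5, 0.5, -1.6]
finger_gap: 40.6
grip_force: 81.1
```

jog_arm(
  rows=[
    [[-1,0,0],[0,0,0]],
    [[-2,0,0],[0,0,0]],
    [[-2,0,0],[0,0,0]],
  ],
)

```text
time: 43.2
tool_pos: [562.3, -142.4, 19.0]
tcp_rot: [-180.0, -0.0, 176.4]
ft_force: [-2.9, 0.6, -2.0]
finger_gap: 40.8
grip_force: 81.1
```

jog_arm(
  rows=[
    [[-1,0,0],[0,0,0]],
    [[-1.5,0,0],[0,0,0]],
    [[-1.5,0,0],[0,0,0]],
  ],
)

```text
time: 43.5
tool_pos: [562.4, -142.4, 18.6]
tcp_rot: [180.0, -0.2, 176.4]
ft_force: [-9.7, -0.4, 1.2]
finger_gap: 40.7
grip_force: 81.7
```

jog_arm(
  rows=[
    [[-1,0,0],[0,0,0]],
    [[-1.5,0,0],[0,0,0]],
    [[-1.5,0,0],[0,0,0]],
  ],
)

```text
time: 43.8
tool_pos: [562.4, -142.4, 18.5]
tcp_rot: [180.0, -0.4, 176.4]
ft_force: [-16.8, 1.0, 7.6]
finger_gap: 41.2
grip_force: 82.8
```

It is at the stop: x is fixed and the force is rising. Relaxing, releasing and retreating straight up.

jog_arm(
  rows=[
    [[2,0,0],[0,0,0]],
    [[2.3,0,0],[0,0,0]],
    [[2.3,0,0],[0,0,0]],
  ],
)

```text
time: 44.1
tool_pos: [562.3, -142.5, 18.8]
tcp_rot: [180.0, -0.1, 176.4]
ft_force: [-6.1, -0.0, -0.4]
finger_gap: 40.9
grip_force: 81.1
```

jog_arm(
  rows=[
    [[0,0,0],[0,0,0]],
    [[0,0,0],[0,0,0]],
    [[0,0,0],[0,0,0]],
    [[0,0,-10],[0,0,0]],
    [[0,0,-50],[0,0,0]],
    [[10,0,-95],[0,0,0]],
    [[30,0,-140],[0,0,0]],
    [[30,0,-140],[0,0,0]],
    [[30,0,-140],[0,0,0]],
  ],
  grip=72,
)

```text
time: 45.0
tool_pos: [534.4, -141.1, 162.1]
tcp_rot: [-179.9, 0.3, 176.4]
ft_force: [-0.2, 0.2, 0.3]
finger_gap: 72.0
grip_force: 0.0
```

```bash
python3 - <<'E'
from h import *
st(); p,d,P,c=snap('wrist'); cv2.imwrite('pics/w25.png',p)
for lo,hi in (((45,80,30),(85,255,255)),((0,150,60),(6,255,255)),((105,120,40),(125,255,255))): blobs('wrist',lo,hi,(-3,60),100)
snap('side'); blobs('side',(45,80,30),(85,255,255),(10,60),15); rackcheck()
E
```

```text
tcp [ 534.4 -141.1  162.1] [-179.92    0.31  176.39] F [-0.2  0.2  0.3] gap 72.0
wrist 45 px [284.0, 243.0] n 1326 rect [ 587.9 -144.2] [44.9 79.9] 86.1 z [23.8]
wrist 0 px [439.0, 243.0] n 1114 rect [599.7  -1.4] [43.5 77.7] 86.8 z [7.7]
wrist 105 px [467.0, 233.0] n 3610 rect [602.7   6.7] [ 78.5 116. ] 86.8 z [2.7]
side 45 px [296.0, 277.0] n 202 rect [ 589.6 -147.6] [43.  79.8] 83.1 z [22.7]
```

The green ticket sits exactly where the red one was (587.9,-144.2, level), and the red is centred on the mat. Handing in.

```bash
python3 -c "
from bench import r
print(r.hand_in())"
```

```text
the job is handed in; nothing more can be done
None
```

I handed the job in at about 45 s with every step done, but the hand-in returned no verdict: the red ticket lies flat on the mat, all three brass plates are home in slots 2, 4 and 5, and the green ticket is up to the clip's stop, at the position and height the red ticket had.

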